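# Turn the filter cassette round in the bench dust extractor

### The job

The filter cassette of the bench dust extractor has been put in back to front. The hood's main latch is already released, so its front edge stands a little up on the safety catch: reach under that edge, push the sprung catch aside, and lift the hood up and back, past upright, so that it stands open by itself. Then draw the cassette out of its slot, turn it end for end, and seat it fully home again with its pull lug at the front; leave the hood open and the other things on the bench where they are.

Things in the scene. Friction and masses are not known exactly. Their poses are not given: they have to be found in the camera images.
- extractor: Bench dust extractor, fixed, 290 x 413 mm. Origin on the bench under the middle of the cassette slot; x to its rear (hood hinge), front (-x) towards the robot, y left, z up. Filter chamber under the black hood: y = -138 to 138 mm. Left of it (y 140 to 275) the blue fan housing, 165 mm high, its handle to 197. Front sill 35 mm high out to x = -151; chamber walls 108 mm high, front one at x = -96.
- slot (a point): Middle of the mouth of the cassette slot, in the chamber's flat deck 71 mm above the bench. The slot is 135 mm long (extractor x), 51 mm wide (y), 36 mm deep, its mouth bevelled 3 mm; 106 mm of free deck to each side, 22 mm in front. Axes as the extractor's.
- hood (a joint): Angle of the hood, rad: 0 shut, grows as the front edge rises, stop at 1.85. It starts ajar at 0.07 to 0.10; the engaged safety catch lets it rise to about 0.11 and no further. Stiff hinge: it stays at whatever angle it is left; lifting at the lip takes about 6 N. Fully open means laid back past upright (1.6 to 1.8), which also takes the catch hanging on it out of the way.
- hinge (a point): Middle of the hood's hinge line, which runs along the extractor's y, 125 mm behind its origin and 115 mm above the bench. Axes as the extractor's. The hood's top is 16 mm above this line when shut, its side skirts 141 mm to each side.
- hood_lip (a point): Middle of the bottom edge of the hood's black front lip (4 mm thick, 278 mm long in y), 273 mm in front of the hinge line and 10 mm below it when shut. The lip is 26 mm high and joins the top plate, so behind it, under the hood, there is free space 20 mm high. Keep the lip resting on the fingers while pushing the catch, or friction drags the hood down. Axes are the hood's (extractor's when shut).
- catch (a joint): Swing of the sprung steel safety catch, rad: 0 engaged, grows as its tab is pushed to the extractor's right (-y), stop at 0.5. Above about 0.2 its hook is clear of the keeper and the hood can rise; 0.3 is safe. It takes 2 to 4 N and springs back when let go. It hangs on the hood and rises with it; once the hood is past 0.25 it may be let go.
- catch_tab (a point): Centre of the left (+y) face of the catch's finger tab; push this face to -y. A plate 4 mm thick, 34 mm in x, 36 mm high, hidden under the hood 1 to 35 mm behind the lip, its lower edge 44 mm below the lip's. It pivots on a pin 36 mm above. A steel keeper stands 20 mm behind this point. Left of it is free space, marked by a moulded half-oval on the hood's top at y = 0 to 55 mm.
- cassette_center (a point): Centre of the filter cassette, 40 mm above its underside: white frame 130 mm long (x), 46 wide (y), 83 high, pleated paper on top, 0.18 to 0.31 kg, lowest 20 mm tapering in by 4.5 mm all round. Its +x points to the end with the pull lug, at the start to the rear. Seated, its underside is on the slot floor, 36 mm below the deck, with 2.5 mm play all round.
- cassette_lug (a point): Outer end of the cassette's pull lug, a tongue 34 mm wide and 10 mm thick that sticks out 15 mm at the cassette's +x end, 66 mm above its underside. It must finish at the extractor's front.
- sanding_block_mid (a point): Centre of a cork sanding block, 110 x 64 x 34 mm, on the bench in front of the fan housing; leave it.
- pencil_mid (a point): Centre of a flat carpenter's pencil, 165 x 14 x 8 mm, lying on the fan housing; leave it.
- tin_mid (a point): Centre of a paint tin, 100 mm across, 115 mm high, to the extractor's right; leave it.
- offcut_mid (a point): Centre of a timber offcut, 150 x 70 x 32 mm, on the bench before the extractor's right front corner; leave it.
- glue_mid (a point): Middle of a glue bottle, 64 mm across, 190 mm high, far right; leave it.
- mallet_mid (a point): Middle of the handle of a rubber mallet, 260 mm long, lying on the left of the bench; leave it.

How it is judged:
By the outcome, as a careful person would: the job done as asked, in the order asked, and still so for the second after the job is handed in, with the robot touching nothing.
It also fails if it takes over 72 s, if anything falls off the work surface, if the arm or the gripper's body presses on something with over 40 N, if the wrist force passes 120 N, or if a joint passes its speed limit or range.

### The arm

A 6-joint arm with a two-finger parallel gripper is mounted at the origin on the work surface. World frame = base frame: x ahead of the robot, y to its left, z up, the work surface at z = 0. Lengths are in m, angles in rad, forces in N, time in s.
With the tool pointing down it reaches from about 0.375 to 0.975 m from the base axis. Payload 3.8 kg.
Tool frame: the origin (TCP) lies between the finger pads; the fingertips stand 11 mm ahead of it and the grasp point (between the pads) lies 8 mm behind it; x points along the fingers, z is the direction in which the jaws open and shut, and the axes are right-handed (so a half turn about x gives the same grasp; the last joint's range is limited). The gripper opens to 85 mm and grips with 20 to 120 N. Pads are 22 mm wide; open, the fingers measure 114 mm over their backs; the gripper's body (76 mm by 85 mm) begins 54 mm behind the grasp point. The pads swing forward as they close: fully open they stand 13 mm farther back than shut.
Start: joints at [-1.382, 0.264, 1.604, -0, 1.274, -0.037], TCP at [0.151, -0.658, 0.242] pointing down, gripper open.
Joint ranges: [-2.63, 2.63], [-0.94, 2.18], [0.31, 2.57], [-1.31, 4.45], [0, 2.66], [-2.55, 2.55]. Speed limits (rad/s): [2.57, 2.57, 3.14, 3.14, 3.14, 3.14].

### API

Orientations are given as a rotation vector (axis times angle).
In Python, from workcell import bot gives the robot as it stands.
- The arm moves only by the tool step_arm, never from a script. Its argument "targets" is one flat list of numbers, 7 for each row, row after row: the shift along the tool's x, y, z in m, then the turn, a rotation vector about the tool's x, y, z in degrees, then the closure in counts, from 0 (fully open) to 255 (shut). A call has 1 to 20 rows; each row is the pose to reach, as a shift and turn from the pose commanded when the call began, along the tool's axes at that moment; what a row does not reach only later rows make up. A row lasts 1/8 s, in which the tool goes at most 62.5 mm and 10.7 degrees, less where a joint would pass 70% of its speed; a pose out of reach is approached as far as the arm can. A call with a gripper value outside its range is refused whole. The fingers move at their own pace and stop on an object; "squeeze" is the grip in N (left out, the last holds). Time passes only in rows, so rows that repeat a pose let the fingers close. It gives the time, the measured TCP pose, the force and the opening at its end, in the units of the state.
- bot.read_state(): the state, without advancing time (a new reading comes with each control period).
- bot.read_camera(name): name is "side" or "top" or "wrist"; returns a dict with "frame" (420x560x3 uint8, red, green, blue), "depth" (420x560 float32, m along the optical axis (not along the pixel's ray), 0 where there is no reading), "fx", "fy", "cx", "cy" (pixels), "rvec" (rotation vector, rad) and "tvec" (3), from world to camera coordinates, as OpenCV has them. Camera axes: x right, y down, z forward; pixel columns grow to the right and rows downward; lengths in m; the calibration is good to about 2 mm. A picture is of the moment at which its call begins.
- bot.finish_job(): hands the job in, once; it reports no verdict.
The state is a dict: "time": time; "q": joint angles; "joint_vel": joint speeds; "joint_torque": joint torques, N m; "tool_pos": TCP position; "tcp_rot": TCP orientation; "wrist_force": force on the tool from outside, world axes, zero at the start; "torque": the same for the moment, N m; "width": opening from 0.0 (shut) to 1.0 (fully open).
Only numpy, scipy, OpenCV 4.12 (cv2) and the standard library are available. Lean on these libraries where they do the work, as an engineer would, in place of code of your own. Each camera call takes 0.05 s, during which the arm holds its last target.

## Working session

There is one attempt and no reset: what is moved stays moved. The work goes in short steps, Python scripts to look and compute and a tool call to move; the robot and the scene stay as the last step left them, time stands still between calls to the robot, and variables do not carry over. Pictures are saved under pics/ and viewed, and the job is handed in when it is done.

Besides the shell and the picture viewer there is one more tool, called after "Call:" in YAML: its name, and indented under it one key for each argument. step_arm: Moves the arm, as the interface text tells. Its arguments: {"type":"object","properties":{"targets":{"type":"array","items":{"type":"number"}},"squeeze":{"type":"number"}},"required":["targets"]}

```bash
ls; mkdir -p pics; python3 - <<'E'
from workcell import bot
import cv2,numpy as np,pickle
print(bot.read_state())
for n in("top","side","wrist"):
    c=bot.read_camera(n)
    cv2.imwrite(f"pics/{n}0.png",c["frame"][:,:,::-1]); pickle.dump(c,open(f"{n}0.pkl","wb"))
    print(n,{k:c[k] for k in("fx","fy","cx","cy","rvec","tvec")})
E
```

```text
pics
{'time': 0.0, 'q': array([-1.38190484e+00,  2.64770877e-01,  1.60538200e+00, -4.37200395e-05,
        1.27371505e+00, -3.69231570e-02]), 'joint_vel': array([ 0.000226  ,  0.00092378,  0.00124748, -0.00064334,  0.0008284 ,
       -0.00019165]), 'joint_torque': array([ 2.46524023e-04, -5.15122640e+01, -3.67312682e+01, -1.83035431e-04,
        1.31714973e-02, -2.82596773e-07]), 'tool_pos': array([ 0.15096744, -0.65716628,  0.24094575]), 'tcp_rot': array([ 1.04272606,  1.30939734, -1.04030108]), 'wrist_force': array([ 0.02231145, -0.24767047, -0.50129549]), 'torque': array([ 0.04538251,  0.01067649, -0.01985773]), 'width': 1.000300858896763}
top {'fx': 442.0422702422345, 'fy': 442.0422702422345, 'cx': 279.74243204847187, 'cy': 219.29470639050413, 'rvec': array([ 2.13760653, -2.16683598,  0.1223521 ]), 'tvec': array([-0.04594185,  0.56092286,  1.25547291])}
side {'fx': 393.73451696509113, 'fy': 393.73451696509113, 'cx': 282.66188509833745, 'cy': 215.56097218520998, 'rvec': array([ 2.36967423, -0.39952603,  0.17862726]), 'tvec': array([-0.55955801,  0.15764167,  1.16628243])}
wrist {'fx': 356.3820450796213, 'fy': 356.3820450796213, 'cx': 283.60282127450523, 'cy': 209.61891632932756, 'rvec': array([-2.24175639,  1.78446695,  0.3023198 ]), 'tvec': array([-0.67545708, -0.04280476,  0.37958561])}
```

View pics/top0.png

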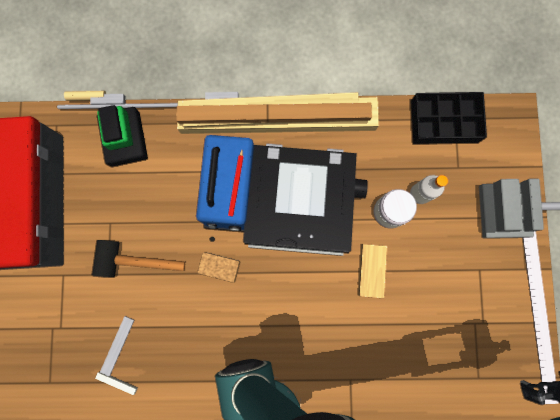

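View pics/side0.png

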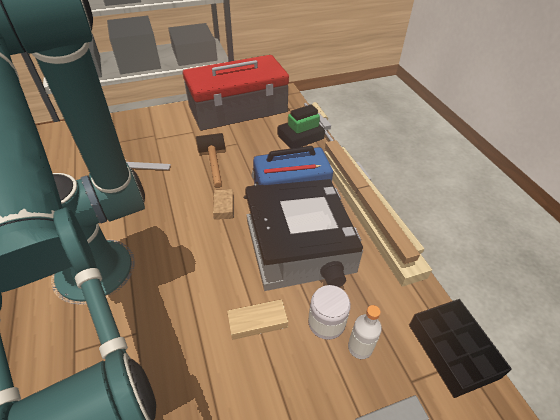

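View pics/wrist0.png

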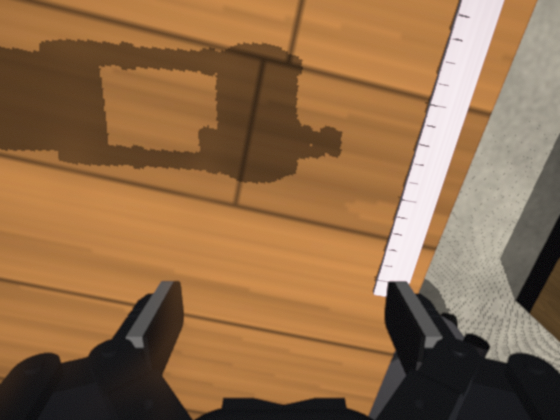

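```bash
cat > h.py <<'E'
import numpy as np,cv2,pickle
from scipy.spatial.transform import Rotation as R
def cloud(c):
    d=c["depth"];v,u=np.mgrid[:d.shape[0],:d.shape[1]]
    P=np.stack([(u-c["cx"])/c["fx"]*d,(v-c["cy"])/c["fy"]*d,d],-1)
    Rm=R.from_rotvec(c["rvec"]).as_matrix()
    W=(P-c["tvec"])@Rm
    W[d<=0]=np.nan
    return W
def proj(c,X):
    X=np.atleast_2d(X)
    Rm=R.from_rotvec(c["rvec"]).as_matrix()
    p=X@Rm.T+c["tvec"]
    return np.stack([c["fx"]*p[:,0]/p[:,2]+c["cx"],c["fy"]*p[:,1]/p[:,2]+c["cy"]],-1)
E
python3 - <<'E'
from h import *
c=pickle.load(open("top0.pkl","rb"));W=cloud(c)
for (u,v) in [(260,160),(250,240),(340,245),(350,160),(300,190),(286,244),(240,190),(300,252),(213,268),(372,270),(397,207)]:
    print(u,v,W[v,u].round(3))
f=c["frame"][120:280,180:400];cv2.imwrite("pics/topz.png",cv2.resize(f,None,fx=3.6,fy=3.6,interpolation=cv2.INTER_CUBIC)[:,:,::-1])
s=pickle.load(open("side0.pkl","rb"));f=s["frame"][140:300,220:380];cv2.imwrite("pics/sidez.png",cv2.resize(f,None,fx=3.7,fy=3.7,interpolation=cv2.INTER_CUBIC)[:,:,::-1])
E
```

```text
260 160 [ 0.711 -0.003  0.137]
250 240 [0.492 0.024 0.152]
340 245 [ 0.475 -0.212  0.151]
350 160 [ 0.709 -0.249  0.132]
300 190 [ 0.626 -0.11   0.139]
286 244 [ 0.48  -0.07   0.153]
240 190 [0.624 0.049 0.164]
300 252 [ 0.466 -0.112  0.002]
213 268 [0.421 0.141 0.033]
372 270 [ 0.41  -0.317  0.031]
397 207 [ 0.579 -0.375  0.117]
```

View pics/topz.png

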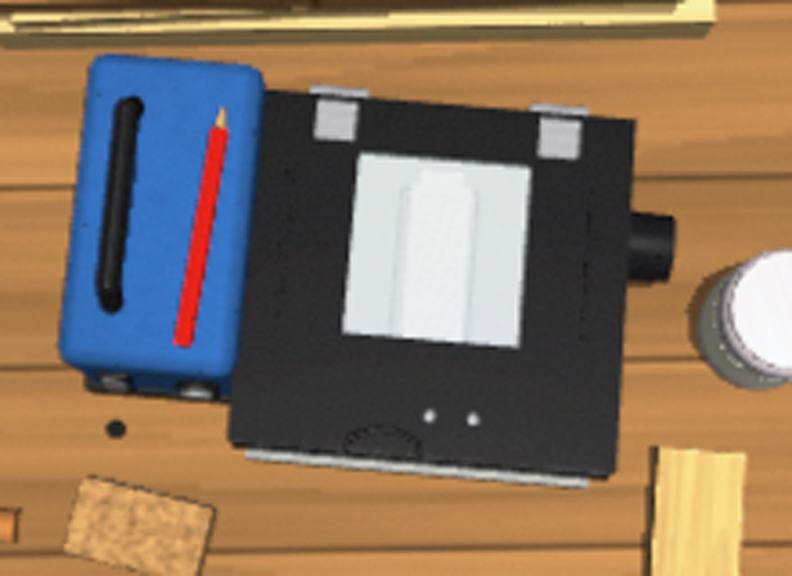

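View pics/sidez.png

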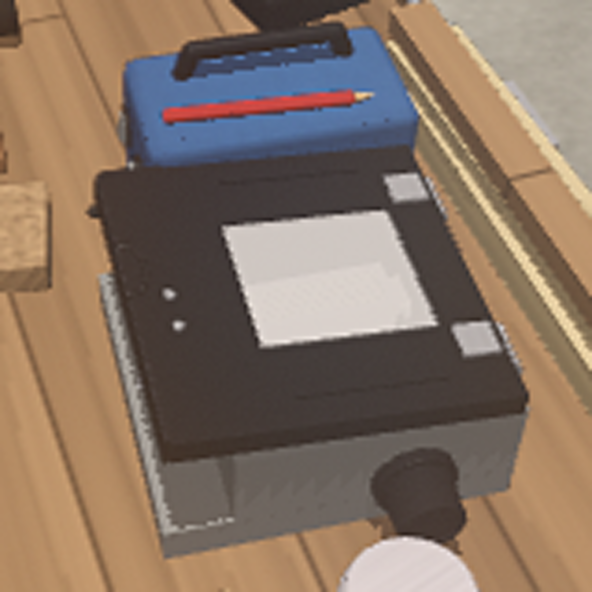

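```bash
python3 - <<'E'
from h import *
c=pickle.load(open("top0.pkl","rb"));W=cloud(c);f=c["frame"].astype(int)
m=(W[...,2]>.12)&(W[...,2]<.165)&(f.max(-1)<75)
m[:, :235]=0;m[:,365:]=0;m[:130]=0;m[262:]=0
m=cv2.morphologyEx(m.astype(np.uint8),cv2.MORPH_OPEN,np.ones((3,3)))>0
n,l,st,_=cv2.connectedComponentsWithStats(m.astype(np.uint8));k=1+st[1:,4].argmax();m=l==k
P=W[m]
A=np.c_[P[:,:2],np.ones(len(P))];s=np.linalg.lstsq(A,P[:,2],rcond=None)[0]
r=P[:,2]-A@s;print(s,r.std(),np.hypot(*s[:2]))
P=P[abs(r)<.006]
rc=cv2.minAreaRect(P[:,:2].astype(np.float32)*1000);print(rc,cv2.boxPoints(rc))
# edges robust: per-row right edge, left edge etc. 
E
```

```text
[-0.07798709  0.00797355  0.19062146] 0.002343993805678543 0.07839365040654789
((606.8760986328125, -110.571533203125), (285.7692565917969, 275.6257019042969), 84.20321655273438) [[ 455.33658  -238.80635 ]
 [ 729.55286  -266.64465 ]
 [ 758.41565    17.663284]
 [ 484.19934    45.501587]]
```

```bash
cat >> h.py <<'E'
EX=dict(x=.6188,y=-.1118,yaw=np.radians(-5.8))
def e2w(p):
    p=np.atleast_2d(p)/1000.;Rm=R.from_euler('z',EX['yaw']).as_matrix()
    return p@Rm.T+[EX['x'],EX['y'],0]
def w2e(P):
    Rm=R.from_euler('z',EX['yaw']).as_matrix()
    return (np.atleast_2d(P)-[EX['x'],EX['y'],0])@Rm*1000
def hood(p,th): # p relative hinge, hood axes mm -> ext
    p=np.atleast_2d(p).astype(float);c,s=np.cos(th),np.sin(th)
    return np.c_[125+p[:,0]*c+p[:,2]*s,p[:,1],115-p[:,0]*s+p[:,2]*c]
E
python3 - <<'E'
from h import *
th=.08
hp=[[-275,-141,16],[-275,141,16],[0,141,16],[0,-141,16],[-275,-141,16],[-275,-141,-10],[-275,141,-10]]
oval=[[-275,0,16],[-275,55,16]]
sill=[[-151,-138,0],[-151,-138,35],[-151,138,35],[-96,138,35]]
cas=[[-65,-23,83+35],[65,-23,118],[65,23,118],[-65,23,118],[-65,-23,118]]
for n in("top","side"):
    c=pickle.load(open(n+"0.pkl","rb"))
    b=(180,120,220,160,3.6) if n=="top" else (220,140,160,160,3.7)
    im=c["frame"][b[1]:b[1]+b[3],b[0]:b[0]+b[2]]
    im=cv2.resize(im,None,fx=b[4],fy=b[4],interpolation=cv2.INTER_CUBIC)[:,:,::-1].copy()
    for pts,col in((hood(hp,th),(0,255,0)),(hood(oval,th),(0,255,255)),(sill,(255,0,255)),(cas,(255,128,0))):
        p=(proj(c,e2w(pts))+.5-[b[0],b[1]])*b[4]
        cv2.polylines(im,[p.astype(np.int32)],False,col,1)
    cv2.imwrite(f"pics/{n}ov.png",im)
E
```

```text
(no output)
```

View pics/topov.png

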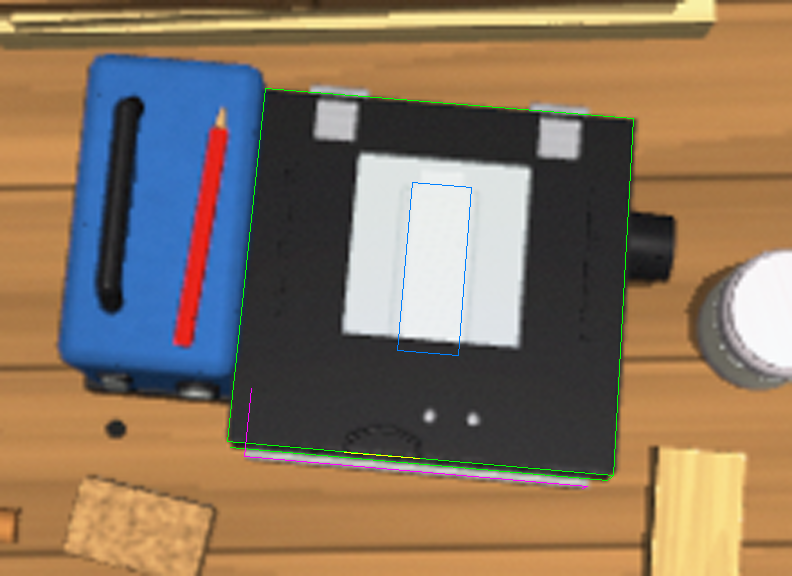

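View pics/sideov.png

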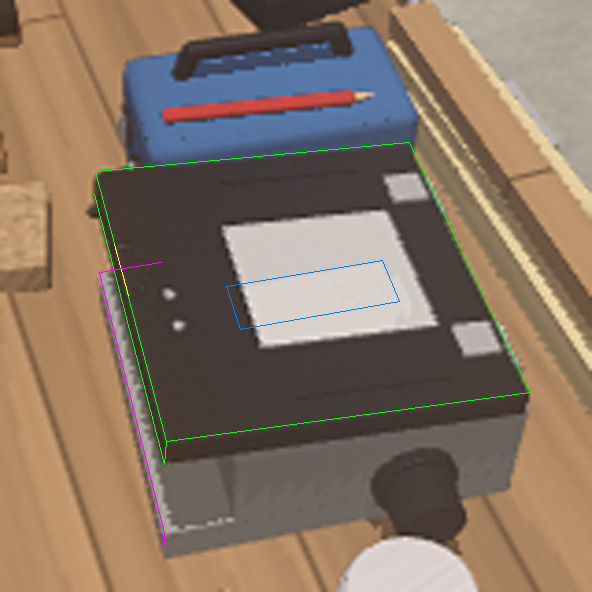

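```bash
cat >> h.py <<'E'
def ori(P,yaw=None,flip=False,roll=0):
    """tool matrix: x fwd pitched P deg below horizontal at yaw(rad); jaw z along +-left"""
    yaw=EX['yaw'] if yaw is None else yaw
    p=np.radians(P);x=np.array([np.cos(p)*np.cos(yaw),np.cos(p)*np.sin(yaw),-np.sin(p)])
    z=np.array([-np.sin(yaw),np.cos(yaw),0]);z=-z if flip else z
    return np.c_[x,np.cross(z,x),z]
def rows(st,targets):
    p0=np.array(st['tool_pos']);R0=R.from_rotvec(st['tcp_rot'])
    out=[]
    for p,M in targets:
        d=R0.inv().apply(np.array(p)-p0);r=np.degrees((R0.inv()*R.from_matrix(M)).as_rotvec())
        out.append(np.r_[d,r]);print((d*1000).round(1),'mm',r.round(2),'deg')
    return out
E
python3 - <<'E'
from h import *
from workcell import bot
s=bot.read_state();print(R.from_rotvec(s['tcp_rot']).as_matrix().round(3))
for fl in(0,1):
    rows(s,[([.40,-.3,.30],ori(90,flip=fl)),([.38,-.06,.30],ori(50,flip=fl))])
E
```

```text
[[-0.     0.975  0.224]
 [ 0.002  0.224 -0.975]
 [-1.     0.    -0.002]]
[ -58.3  322.7 -292.6] mm [-1.6126e+02 -2.0000e-02 -1.4000e-01] deg
[ -57.8  356.9 -531. ] mm [-152.38  -55.48   -9.29] deg
[ -58.3  322.7 -292.6] mm [ 1.874e+01 -1.000e-01  1.000e-02] deg
[ -57.8  356.9 -531. ] mm [17.93 -6.64 39.65] deg
```

Call:
step_arm:
  targets: [-0.058, 0.323, -0.293, 18.7, 0, 0, 255, -0.058, 0.323, -0.293, 18.7, 0, 0, 255, -0.058, 0.323, -0.293, 18.7, 0, 0, 255, -0.058, 0.323, -0.293, 18.7, 0, 0, 255, -0.058, 0.323, -0.293, 18.7, 0, 0, 255, -0.058, 0.323, -0.293, 18.7, 0, 0, 255, -0.058, 0.323, -0.293, 18.7, 0, 0, 255, -0.058, 0.323, -0.293, 18.7, 0, 0, 255]

```text
time: 1.15
tool_pos: [0.4024, -0.2968, 0.3011]
tcp_rot: [1.279, 1.162, -1.277]
wrist_force: [0.2, 0.6, 0.3]
width: -0.0
```

```bash
python3 - <<'E'
from h import *
from workcell import bot
s=bot.read_state();print(s['q'],s['tool_pos'],s['width'])
rows(s,[([.37,-.15,.30],ori(50,flip=1)),([.37,-.04,.30],ori(40,flip=1))])
E
```

```text
[-6.86096719e-01 -1.04947259e-01  1.89266186e+00  1.16022731e-03
  1.35255414e+00  9.78957930e-01] [ 0.40244645 -0.29684625  0.30105813] -0.0001356931539111451
[   1.   -46.2 -143.1] mm [ 0.37 -0.15 39.9 ] deg
[   1.   -56.5 -252.6] mm [ 0.36 -0.18 49.9 ] deg
```

Call:
step_arm:
  targets: [0, -0.046, -0.143, 0, 0, 40, 255, 0, -0.046, -0.143, 0, 0, 40, 255, 0, -0.046, -0.143, 0, 0, 40, 255, 0, -0.046, -0.143, 0, 0, 40, 255, 0, -0.046, -0.143, 0, 0, 40, 255]

```text
time: 1.78
tool_pos: [0.3665, -0.1535, 0.2976]
tcp_rot: [1.505, 0.61, -0.764]
wrist_force: [-0.1, -0.3, -0.6]
width: 0.0
```

```bash
python3 - <<'E'
from h import *
from workcell import bot
s=bot.read_state();print(s['q'],s['tool_pos'],s['width'],s['wrist_force'])
E
```

```text
[-0.83563393 -0.79222265  2.45840046  0.53687576  0.990577    0.65372295] [ 0.36654064 -0.15349102  0.29758476] 0.00044139723906006466 [-0.06388077 -0.33616283 -0.62986458]
```

```bash
cat >> h.py <<'E'
KA,KB,KT,KH=.508,.5666,.28,.198
def fk(q,t=None,h=None):
    t=KT if t is None else t;h=KH if h is None else h
    R1=R.from_euler('z',q[0]);R2=R1*R.from_euler('y',q[1]);R3=R2*R.from_euler('y',q[2])
    p=np.array([0,0,h])+R2.apply([0,0,KA])+R3.apply([0,0,KB])
    R5=R3*R.from_euler('z',q[3])*R.from_euler('y',q[4])
    p=p+R5.apply([0,0,t])
    R6=R5*R.from_euler('z',q[5])
    Z=R6.as_matrix()  # tool x = Z[:,2]
    return p,Z
E
python3 - <<'E'
from h import *
q=[-0.83563393,-0.79222265,2.45840046,0.53687576,0.990577,0.65372295];T=np.array([0.36654064,-0.15349102,0.29758476])
M=R.from_rotvec([1.505,.61,-.764]).as_matrix();print(M.round(3))
p,Z=fk(q,t=0,h=0);print(Z.round(3))
d=T-p; print(d, M[:,0]) # d = h ez + t x
print(np.linalg.lstsq(np.c_[M[:,0],[0,0,1]],d,rcond=None))
E
```

```text
[[ 0.637  0.763 -0.105]
 [-0.067 -0.081 -0.994]
 [-0.768  0.641 -0.001]]
[[ 0.105  0.763  0.637]
 [ 0.994 -0.081 -0.067]
 [ 0.001  0.641 -0.768]]
[ 0.23080866 -0.0033878  -0.00520447] [ 0.63736402 -0.06676833 -0.76766471]
(array([0.35874993, 0.27019519]), array([0.00042757]), np.int32(2), array([1.32953552, 0.48201172]))
```

```bash
cat > kin.py <<'E'
from h import *
from scipy.optimize import least_squares
def fk(q,k):
    a,b,t,h,e=k[:5]
    R1=R.from_euler('z',q[0]);R2=R1*R.from_euler('y',q[1]);R3=R2*R.from_euler('y',q[2])
    w=np.array([0,0,h])+R2.apply([0,e,a])+R3.apply([0,0,b])
    R5=R3*R.from_euler('z',q[3])*R.from_euler('y',q[4])*R.from_euler('z',q[5])
    Z=R5.as_matrix();M=np.c_[Z[:,2],Z[:,1],-Z[:,0]]
    return w+t*M[:,0],M,w
D=[([-1.38190484e+00,2.64770877e-01,1.60538200e+00,-4.37e-05,1.27371505,-3.69231570e-02],[0.15096744,-0.65716628,0.24094575]),
([-6.86096719e-01,-1.04947259e-01,1.89266186,1.16022731e-03,1.35255414,9.78957930e-01],[0.40244645,-0.29684625,0.30105813]),
([-0.83563393,-0.79222265,2.45840046,0.53687576,0.990577,0.65372295],[0.36654064,-0.15349102,0.29758476])]
sol=least_squares(lambda k:np.concatenate([fk(q,k)[0]-p for q,p in D]),[.5,.56,.35,.27,.025])
K=sol.x
LO=np.array([-2.63,-.94,.31,-1.31,0,-2.55]);HI=np.array([2.63,2.18,2.57,4.45,2.66,2.55])
def ik(p,M,seeds=None,n=12):
    best=[]
    rng=np.random.default_rng(0)
    S=list(seeds) if seeds is not None else []
    S+= [rng.uniform(LO,HI) for _ in range(n)]
    for s in S:
        f=lambda q:np.r_[(fk(q,K)[0]-p)*5,(fk(q,K)[1]-M).ravel()]
        r=least_squares(f,np.clip(s,LO+1e-3,HI-1e-3),bounds=(LO,HI))
        if r.cost<1e-6 and not any(np.allclose(r.x,b,atol=.02) for b in best): best.append(r.x)
    return best
E
python3 - <<'E'
from kin import *
print(K,sol.fun.round(4))
for P in(30,40,50,60,70):
  for dy in (-35,-15,0,20):
    M=ori(P,yaw=EX['yaw']+np.radians(dy),flip=1)
    x=M[:,0]
    tip=e2w([-125,30,104])[0]; p=tip-.011*x-.011*np.array(M[:,1])
    b=ik(p,M)
    print(P,dy,[q.round(2).tolist() for q in b])
E
```

```text
[0.51170642 0.56585752 0.33667102 0.25059846 0.02490414] [ 0. -0. -0.  0.  0. -0. -0.  0.  0.]
30 -35 []
30 -15 []
30 0 []
30 20 []
40 -35 []
40 -15 []
40 0 []
40 20 []
50 -35 []
50 -15 []
50 0 []
50 20 [[-0.52, -0.23, 2.55, 1.07, 0.53, -0.07]]
60 -35 []
60 -15 [[-0.09, -0.24, 2.47, -0.34, 0.42, 2.12]]
60 0 [[-0.24, -0.26, 2.48, 0.18, 0.4, 1.29]]
60 20 [[-0.42, -0.21, 2.45, 0.62, 0.56, 0.43]]
70 -35 [[-0.02, -0.12, 2.31, -0.34, 0.7, 2.5]]
70 -15 [[-0.13, -0.17, 2.36, -0.14, 0.62, 1.91]]
70 0 [[-0.22, -0.18, 2.36, 0.07, 0.61, 1.4]]
70 20 [[-0.33, -0.15, 2.34, 0.3, 0.68, 0.78]]
```

```bash
python3 - <<'E'
from kin import *
c=pickle.load(open("wrist0.pkl","rb"))
C=-R.from_rotvec(c['rvec']).as_matrix().T@c['tvec'];Rt=R.from_rotvec([1.04272606,1.30939734,-1.04030108])
print(C,Rt.inv().apply(C-[.15097,-.65717,.24095]))
E
```

```text
[ 0.23342718 -0.63981474  0.37189865] [-0.13094828  0.08425512  0.00125068]
```

```bash
cat >> kin.py <<'E'
def tipT(P,s,g,y,th=.08,flip=1):
    C=hood([[-275,0,-10]],th)[0];p=np.radians(P)
    d=np.array([np.cos(p),0,-np.sin(p)]);n=np.array([np.sin(p),0,np.cos(p)])
    T=C+s*d-g*n; T[1]=y
    T=T-11*d-11*n
    return e2w(T)[0],ori(P,flip=flip)
E
python3 - <<'E'
from kin import *
from workcell import bot
s=bot.read_state()
t=[tipT(60,-40,8,32),tipT(60,33,5,32)]
for p,M in t: print(p,[q.round(2) for q in ik(p,M)])
rows(s,t)
E
```

```text
[ 0.43114196 -0.06057373  0.16167582] [array([-0.26, -0.49,  2.52,  0.14,  0.6 ,  1.32])]
[ 0.47003988 -0.06452484  0.09995596] [array([-0.24, -0.27,  2.51,  0.18,  0.39,  1.28])]
[139.3 -45.3 -99.1] mm [-0.23  0.12 -9.86] deg
[211.7 -54.9 -99.3] mm [-0.23  0.12 -9.86] deg
```

Call:
step_arm:
  targets: [0.139, -0.045, -0.099, 0, 0, -9.9, 255, 0.139, -0.045, -0.099, 0, 0, -9.9, 255, 0.139, -0.045, -0.099, 0, 0, -9.9, 255, 0.139, -0.045, -0.099, 0, 0, -9.9, 255, 0.139, -0.045, -0.099, 0, 0, -9.9, 255, 0.139, -0.045, -0.099, 0, 0, -9.9, 255]

```text
time: 2.52
tool_pos: [0.435, -0.0616, 0.1673]
tcp_rot: [1.464, 0.744, -0.89]
wrist_force: [-1.4, -0.6, 0.4]
width: 0.001
```

```bash
python3 - <<'E'
from kin import *
from workcell import bot
s=bot.read_state();print(s['q'].round(3))
rows(s,[tipT(60,-40,8,32),tipT(60,33,5,32)])
for n in("wrist","side"):
    c=bot.read_camera(n);pickle.dump(c,open(n+"1.pkl","wb"))
    cv2.imwrite(f"pics/{n}1.png",c["frame"][:,:,::-1])
E
```

```text
[-0.256 -0.492  2.508  0.134  0.607  1.327]
[ 2.9 -6.3 -0.6] mm [-0.03  0.08 -0.28] deg
[75.9 -3.6 -0.7] mm [-0.03  0.08 -0.28] deg
```

View pics/wrist1.png

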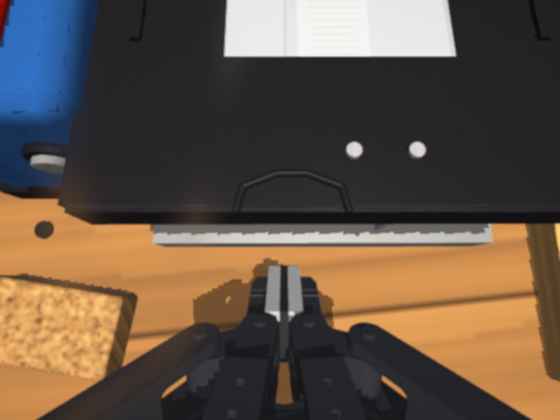

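View pics/side1.png

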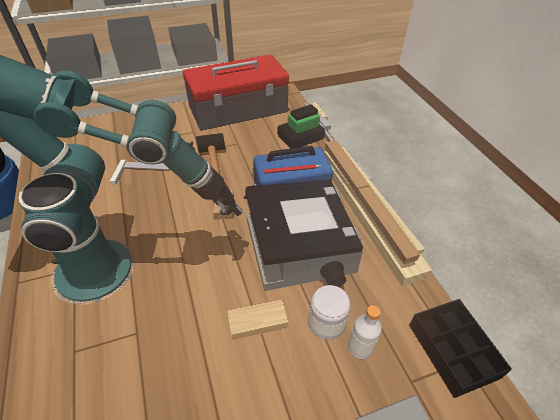

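Call:
step_arm:
  targets: [0.01, 0, 0, 0, 0, 0, 255, 0.02, 0, 0, 0, 0, 0, 255, 0.02, 0, 0, 0, 0, 0, 255]

```text
time: 3.0
tool_pos: [0.4427, -0.0612, 0.1461]
tcp_rot: [1.463, 0.75, -0.893]
wrist_force: [-0.4, 0.0, 0.6]
width: -0.003
```

```bash
python3 - <<'E'
from kin import *
from workcell import bot
s=bot.read_state();print(s['q'].round(3),s['joint_vel'].round(3))
rows(s,[tipT(60,-20,8,32),tipT(60,33,5,32)])
E
```

```text
[-0.249 -0.433  2.516  0.143  0.545  1.32 ] [ 0.005 -0.013 -0.007 -0.003  0.014  0.001]
[ 0.7 -2.2  0.6] mm [-0.01 -0.02  0.05] deg
[53.7  0.8  0.6] mm [-0.01 -0.02  0.05] deg
```

Settles to the target. Insert to s=33, gap about 6 mm.

Call:
step_arm:
  targets: [0.015, -0.002, 0, 0, 0, 0, 255, 0.03, -0.002, 0, 0, 0, 0, 255, 0.042, -0.001, 0, 0, 0, 0, 255, 0.053, 0, 0, 0, 0, 0, 255, 0.053, 0, 0, 0, 0, 0, 255, 0.053, 0, 0, 0, 0, 0, 255]

```text
time: 3.75
tool_pos: [0.4699, -0.0638, 0.1018]
tcp_rot: [1.463, 0.748, -0.891]
wrist_force: [0.9, 1.2, -0.1]
width: -0.001
```

```bash
python3 - <<'E'
from kin import *
from workcell import bot
s=bot.read_state();print(s['q'].round(3),s['wrist_force'].round(2))
rows(s,[tipT(60,33,5,32),tipT(60,33,0,32),tipT(60,33,0,32,th=.1)])
c=bot.read_camera("wrist");cv2.imwrite(f"pics/wrist2.png",c["frame"][:,:,::-1])
E
```

```text
[-0.235 -0.276  2.514  0.179  0.388  1.288] [ 0.88  1.17 -0.12]
[ 1.7 -0.7  0.8] mm [ 0.04 -0.02 -0.09] deg
[1.7 4.3 0.8] mm [ 0.04 -0.02 -0.09] deg
[-2.9  7.3  0.8] mm [ 0.04 -0.02 -0.09] deg
```

View pics/wrist2.png

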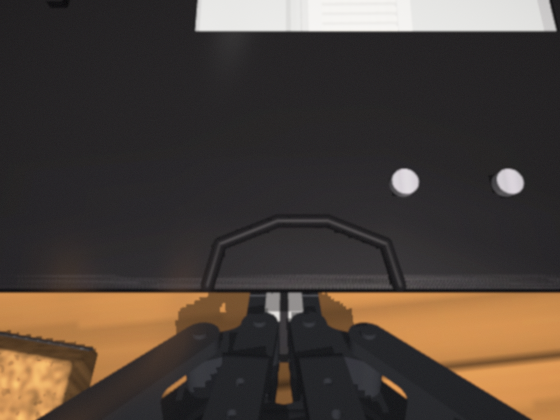

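Call:
step_arm:
  targets: [0.001, 0.004, 0.001, 0, 0, 0, 255, -0.001, 0.006, 0.001, 0, 0, 0, 255, -0.003, 0.007, 0.001, 0, 0, 0, 255, -0.003, 0.007, 0.001, 0, 0, 0, 255]

```text
time: 4.3
tool_pos: [0.4723, -0.0647, 0.1061]
tcp_rot: [1.462, 0.752, -0.894]
wrist_force: [-6.1, 1.4, -4.1]
width: 0.003
```

```bash
python3 - <<'E'
from kin import *
from workcell import bot
s=bot.read_state();print(s['wrist_force'].round(2),s['torque'])
for th in(.09,.1,.11):rows(s,[tipT(60,33,0,32,th=th)])
E
```

```text
[-6.07  1.44 -4.13] [ 0.08806547  1.29328102 -0.01272063]
[1.9 1.4 0.1] mm [ 0.03 -0.06  0.14] deg
[-0.4  2.9  0.1] mm [ 0.03 -0.06  0.14] deg
[-2.7  4.5  0.1] mm [ 0.03 -0.06  0.14] deg
```

Call:
step_arm:
  targets: [-0.001, 0.001, 0.006, 0, 0, 0, 255, -0.001, 0.002, 0.012, 0, 0, 0, 255, -0.001, 0.002, 0.016, 0, 0, 0, 255, -0.001, 0.002, 0.016, 0, 0, 0, 255]

```text
time: 4.8
tool_pos: [0.4706, -0.0798, 0.1066]
tcp_rot: [1.463, 0.756, -0.895]
wrist_force: [-8.2, 4.0, -5.1]
width: 0.001
```

Call:
step_arm:
  targets: [0, 0, 0.004, 0, 0, 0, 255, 0, 0, 0.008, 0, 0, 0, 255, 0, 0, 0.008, 0, 0, 0, 255]

```text
time: 5.18
tool_pos: [0.4698, -0.0875, 0.1066]
tcp_rot: [1.463, 0.756, -0.895]
wrist_force: [-7.4, 4.6, -4.8]
width: 0.001
```

Call:
step_arm:
  targets: [0, 0, 0.003, 0, 0, 0, 255, 0, 0, 0.006, 0, 0, 0, 255, 0, 0, 0.006, 0, 0, 0, 255]

```text
time: 5.55
tool_pos: [0.4692, -0.0933, 0.1066]
tcp_rot: [1.463, 0.756, -0.895]
wrist_force: [-7.0, 6.2, -4.8]
width: 0.002
```

```bash
python3 - <<'E'
from kin import *
from workcell import bot
s=bot.read_state();print(s['wrist_force'].round(2),s['torque'],w2e(s['tool_pos']))
c=bot.read_camera("wrist");cv2.imwrite(f"pics/wrist3.png",c["frame"][:,:,::-1])
E
```

```text
[-6.99  6.19 -4.8 ] [0.72329381 1.49434329 0.36310503] [[-150.66034296    3.25298245  106.5825703 ]]
```

View pics/wrist3.png

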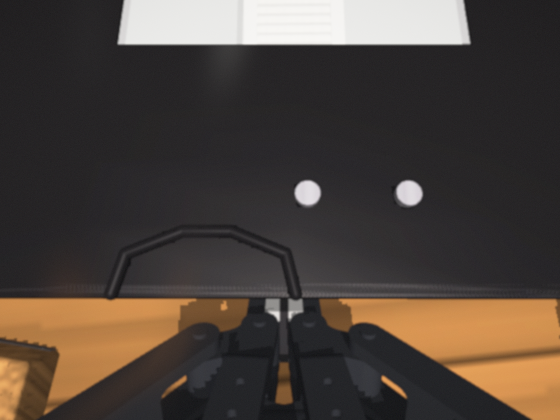

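Call:
step_arm:
  targets: [0, 0.001, 0.004, 0, 0, 0, 255, 0, 0.001, 0.008, 0, 0, 0, 255, 0, 0.001, 0.009, 0, 0, 0, 255, 0, 0.001, 0.009, 0, 0, 0, 255]

```text
time: 6.1
tool_pos: [0.4685, -0.1018, 0.1063]
tcp_rot: [1.463, 0.758, -0.895]
wrist_force: [-9.1, 6.7, -5.7]
width: 0.001
```

```bash
python3 - <<'E'
from kin import *
from workcell import bot
s=bot.read_state();print(s['wrist_force'].round(2),s['torque'],w2e(s['tool_pos']))
for th in(.1,.15,.2,.25,.3):rows(s,[tipT(60,33,0,-6,th=th)])
E
```

```text
[-9.07  6.72 -5.65] [0.91734561 1.67379362 0.48212731] [[-150.56460149   -5.20294886  106.32423565]]
[-0.2  2.9  0.8] mm [ 0.03 -0.26  0.45] deg
[-11.5  10.7   0.8] mm [ 0.03 -0.26  0.45] deg
[-22.5  19.1   0.7] mm [ 0.03 -0.26  0.45] deg
[-32.9  28.    0.7] mm [ 0.03 -0.26  0.45] deg
[-43.   37.4   0.6] mm [ 0.03 -0.26  0.45] deg
```

Call:
step_arm:
  targets: [-0.003, 0.003, 0.001, 0, 0, 0, 255, -0.006, 0.006, 0.001, 0, 0, 0, 255, -0.009, 0.008, 0.001, 0, 0, 0, 255, -0.009, 0.008, 0.001, 0, 0, 0, 255]

```text
time: 6.6
tool_pos: [0.4684, -0.1023, 0.1156]
tcp_rot: [1.462, 0.763, -0.899]
wrist_force: [-10.5, 4.2, -9.3]
width: 0.001
```

```bash
python3 - <<'E'
from kin import *
from workcell import bot
s=bot.read_state();print(s['wrist_force'].round(2),s['torque'],w2e(s['tool_pos']))
for th in(.1,.12,.15,.2,.25,.3):rows(s,[tipT(60,33,0,-6,th=th)])
c=bot.read_camera("top");W=cloud(c);cv2.imwrite("pics/top4.png",c["frame"][100:300,160:400][:,:,::-1])
for u,v in[(260,200),(260,220),(260,160),(340,160),(340,225),(340,200)]:print(W[v,u])
E
```

```text
[-10.54   4.16  -9.31] [0.70802644 2.29138666 0.29876004] [[-150.57222096   -5.78419324  115.55147864]]
[ 7.8 -1.6  0.3] mm [ 0.04 -0.31  0.76] deg
[3.2 1.4 0.2] mm [ 0.04 -0.31  0.76] deg
[-3.5  6.2  0.2] mm [ 0.04 -0.31  0.76] deg
[-14.5  14.5   0.1] mm [ 0.04 -0.31  0.76] deg
[-25.   23.3   0.1] mm [ 0.04 -0.31  0.76] deg
[-35.1  32.7   0.1] mm [ 0.04 -0.31  0.76] deg
[ 0.59835349 -0.00268201  0.15097683]
[ 0.5440918  -0.00249944  0.15483316]
[ 0.71112274 -0.00280141  0.13830575]
[ 0.70814239 -0.22100989  0.13645353]
[ 0.52800426 -0.21361272  0.1529695 ]
[ 0.59564174 -0.21619923  0.14831272]
```

```bash
cat >> h.py <<'E'
def hoodangle(c):
    W=cloud(c);Ec=w2e(W.reshape(-1,3)).reshape(W.shape);f=c["frame"].astype(int)
    m=(f.max(-1)<75)&(Ec[...,0]>-90)&(Ec[...,0]<100)&(abs(Ec[...,1])<125)&(Ec[...,2]>120)&(Ec[...,2]<260)
    P=Ec[m];A=np.c_[P[:,0],np.ones(len(P))]
    for _ in range(3):
        s=np.linalg.lstsq(A,P[:,2],rcond=None)[0];r=P[:,2]-A@s;k=abs(r)<5;P=P[k];A=A[k]
    return -np.arctan(s[0]),len(P),r.std()
E
python3 - <<'E'
from h import *
from workcell import bot
print(hoodangle(pickle.load(open("top0.pkl","rb"))))
print(hoodangle(bot.read_camera("top")))
E
```

```text
(np.float64(0.07926216254582331), 3568, np.float64(2.105649827220153))
(np.float64(0.10979348194819806), 3599, np.float64(2.0671603453089227))
```

View pics/top4.png

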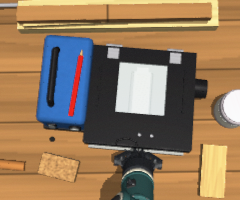

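Call:
step_arm:
  targets: [0.004, -0.004, 0, 0, 0, 0, 255, 0.006, -0.006, 0, 0, 0, 0, 255, 0.006, -0.006, 0, 0, 0, 0, 255]

```text
time: 7.08
tool_pos: [0.4702, -0.1041, 0.1116]
tcp_rot: [1.463, 0.754, -0.894]
wrist_force: [-8.2, 2.5, -3.0]
width: 0.0
```

Call:
step_arm:
  targets: [0, 0, 0.004, 0, 0, 0, 255, 0, 0, 0.008, 0, 0, 0, 255, 0, 0, 0.008, 0, 0, 0, 255]

```text
time: 7.45
tool_pos: [0.4694, -0.1118, 0.1115]
tcp_rot: [1.463, 0.754, -0.893]
wrist_force: [-7.1, 4.4, -3.7]
width: -0.001
```

```bash
python3 - <<'E'
from kin import *
from workcell import bot
s=bot.read_state();print(s['wrist_force'].round(2),s['torque'],w2e(s['tool_pos']))
c=pickle.load(open("top0.pkl","rb"));W=cloud(c)
for u,v in[(299.5,235.5),(311.5,236.5)]:print(w2e(W[int(v),int(u)]))
E
```

```text
[-7.14  4.35 -3.72] [0.55550822 1.29128108 0.32038854] [[-148.60701557  -15.05203377  111.51811851]]
[[-116.06678454   -4.82599233  155.03447022]]
[[-115.93492281  -36.46775595  154.92780714]]
```

Call:
step_arm:
  targets: [0, 0, 0.004, 0, 0, 0, 255, 0, 0, 0.006, 0, 0, 0, 255, 0, 0, 0.006, 0, 0, 0, 255, 0, 0, 0.006, 0, 0, 0, 255]

```text
time: 7.95
tool_pos: [0.4689, -0.1168, 0.1116]
tcp_rot: [1.464, 0.756, -0.893]
wrist_force: [-6.5, 9.1, -1.6]
width: 0.003
```

```bash
python3 - <<'E'
from kin import *
from workcell import bot
s=bot.read_state();print(s['wrist_force'].round(2),s['torque'],w2e(s['tool_pos']))
E
```

```text
[-6.47  9.14 -1.62] [1.10392351 1.1868928  0.69439603] [[-148.6691827   -20.15476817  111.59247166]]
```

Call:
step_arm:
  targets: [-0.003, 0.003, 0, 0, 0, 0, 255, -0.006, 0.006, 0, 0, 0, 0, 255, -0.009, 0.008, 0, 0, 0, 0, 255, -0.012, 0.01, 0, 0, 0, 0, 255, -0.012, 0.01, 0, 0, 0, 0, 255]

```text
time: 8.57
tool_pos: [0.465, -0.1156, 0.1198]
tcp_rot: [1.461, 0.769, -0.902]
wrist_force: [-12.0, -0.1, -16.4]
width: -0.0
```

```bash
python3 - <<'E'
from kin import *
from workcell import bot
s=bot.read_state();print(s['wrist_force'].round(2),s['torque'],w2e(s['tool_pos']))
print(hoodangle(bot.read_camera("top")))
for th in(.1,.12,.15,.2,.25,.3):rows(s,[tipT(60,33,0,-20,th=th)])
E
```

```text
[-12.05  -0.06 -16.38] [ 0.18349278  3.10902497 -0.03274366] [[-152.61038034  -19.28701405  119.78489405]]
(np.float64(0.11098557360037918), 3573, np.float64(2.075399388045995))
[12.5 -1.8  0.8] mm [ 0.05 -0.38  1.09] deg
[7.9 1.2 0.8] mm [ 0.05 -0.38  1.09] deg
[1.1 5.9 0.7] mm [ 0.05 -0.38  1.09] deg
[-9.9 14.1  0.7] mm [ 0.05 -0.38  1.09] deg
[-20.5  22.9   0.6] mm [ 0.05 -0.38  1.09] deg
[-30.6  32.2   0.5] mm [ 0.05 -0.38  1.09] deg
```

```bash
cat > view.py <<'E'
from kin import *
c=pickle.load(open("wrist0.pkl","rb"))
Rt=R.from_rotvec([1.04272606,1.30939734,-1.04030108])
Rc=R.from_rotvec(c['rvec']).inv() # cam->world
RCT=(Rt.inv()*Rc).as_matrix(); CT=np.array([-.1309,.0843,.0013])
E
python3 - <<'E'
from view import *
print(RCT.round(3))
# search tool poses
tgt=e2w([-130,0,105])[0]
rng=np.random.default_rng(1);res=[]
for yd in (10,30,50,70):
  for P in (0,15,30,45):
    for roll in (0,90,180,270):
      yaw=EX['yaw']+np.radians(yd)
      M=ori(P,yaw=yaw)@R.from_euler('x',roll,degrees=True).as_matrix()
      for D in (.25,.32):
        ax=(M@RCT)[:,2]; C=tgt-D*ax; p=C-M@CT
        if p[2]<.07 or C[2]>.2: continue
        b=ik(p,M,n=4)
        if b: print(yd,P,roll,D,w2e(C).round(0)[0],p.round(3),[q.round(2).tolist() for q in b])
E
```

```text
[[-0.001 -0.328  0.945]
 [ 0.    -0.945 -0.328]
 [ 1.    -0.     0.001]]
30 0 0 0.25 [-334. -118.   23.] [ 0.394 -0.143  0.107] [[-1.36, 0.6, 2.53, 1.36, 1.57, 1.58]]
30 0 0 0.32 [-392. -151.   -0.] [ 0.334 -0.17   0.084] [[-1.56, 0.68, 2.49, 1.15, 1.56, 1.55]]
30 0 180 0.25 [-335. -118.  187.] [ 0.393 -0.14   0.103] [[-1.36, 0.61, 2.54, 1.36, 1.57, -1.58]]
30 0 270 0.25 [-293. -189.  105.] [ 0.393 -0.14   0.107] [[-1.36, 0.6, 2.54, 1.36, 1.57, -0.0]]
30 0 270 0.32 [-339. -242.  105.] [ 0.342 -0.188  0.107] [[-1.54, 0.61, 2.47, 1.18, 1.59, 0.06]]
30 15 270 0.32 [-330. -237.  184.] [ 0.347 -0.185  0.151] [[-1.49, 0.18, 2.54, 1.16, 1.47, 0.4]]
30 30 0 0.32 [-402. -157.  165.] [ 0.345 -0.165  0.173] [[-1.38, -0.18, 2.57, 1.04, 1.34, 2.32]]
50 0 0 0.25 [-282. -181.   23.] [ 0.415 -0.173  0.107] [[-1.22, 0.65, 2.25, 1.16, 1.67, 1.79]]
50 0 0 0.32 [-324. -232.   -0.] [ 0.368 -0.219  0.084] [[-1.35, 0.72, 2.18, 1.03, 1.69, 1.77]]
50 0 180 0.25 [-282. -181.  187.] [ 0.413 -0.171  0.103] [[-1.23, 0.66, 2.26, 1.15, 1.66, -1.37]]
50 0 270 0.25 [-219. -234.  105.] [ 0.412 -0.17   0.107] [[-1.23,
[... 1062 characters left out ...]
 1.98, 0.99, 1.81, 0.34]]
70 0 270 0.32 [-135. -320.  105.] [ 0.434 -0.262  0.107] [[-1.14, 0.8, 1.85, 0.94, 1.87, 0.39]]
70 15 0 0.25 [-215. -234.   87.] [ 0.447 -0.19   0.134] [[-1.05, 0.53, 2.03, 0.93, 1.66, 2.05]]
70 15 0 0.32 [-239. -300.   82.] [ 0.417 -0.253  0.129] [[-1.14, 0.58, 1.94, 0.85, 1.72, 2.04]]
70 15 270 0.25 [-131. -242.  166.] [ 0.443 -0.189  0.134] [[-1.05, 0.52, 2.03, 0.92, 1.66, 0.47]]
70 15 270 0.32 [-131. -310.  184.] [ 0.436 -0.256  0.151] [[-1.12, 0.56, 1.91, 0.88, 1.74, 0.51]]
70 30 0 0.25 [-214. -231.  152.] [ 0.452 -0.18   0.16 ] [[-0.98, 0.31, 2.07, 0.84, 1.51, 2.21]]
70 30 0 0.32 [-237. -295.  165.] [ 0.422 -0.242  0.173] [[-1.08, 0.35, 1.98, 0.77, 1.6, 2.19]]
```

Call:
step_arm:
  targets: [0.008, -0.016, -0.003, 0, 0, 0, 255, -0.01, -0.018, -0.006, 0, 0, 0, 255, -0.05, -0.012, -0.006, 0, 0, 0, 255, -0.1, -0.01, -0.006, 0, 0, 0, 255, -0.13, -0.01, 0.0, 0, 0, 0, 255, -0.13, -0.01, 0, 0, 0, 0, 255]

```text
time: 9.38
tool_pos: [0.403, -0.1141, 0.2428]
tcp_rot: [1.463, 0.735, -0.885]
wrist_force: [0.4, -0.5, -0.3]
width: -0.001
```

```bash
cat >> view.py <<'E'
def slerp_check(p0,M0,p1,M1,q0,n=8):
    from scipy.spatial.transform import Slerp
    S=Slerp([0,1],R.from_matrix([M0,M1]));q=q0
    for f in np.linspace(0,1,n+1)[1:]:
        b=ik(p0+(p1-p0)*f,S(f).as_matrix(),seeds=[q],n=0)
        if not b: print('no ik at',f);return None
        if np.abs(b[0]-q).max()>.8: print('jump',f)
        q=b[0]
    print('end q',q.round(2));return q
def mk(yd,P,roll):
    return ori(P,yaw=EX['yaw']+np.radians(yd))@R.from_euler('x',roll,degrees=True).as_matrix()
E
python3 - <<'E'
from view import *
from workcell import bot
s=bot.read_state();p0=s['tool_pos'];M0=R.from_rotvec(s['tcp_rot']).as_matrix();print(s['q'].round(2),p0,s['wrist_force'])
pm=np.array([.36,-.22,.22]);Mm=mk(45,40,180)
q=slerp_check(p0,M0,pm,Mm,s['q'])
tgt=e2w([-130,0,105])[0]
for yd,roll in((45,270),(50,270),(40,270)):
  M=mk(yd,0,roll);ax=(M@RCT)[:,2];C=tgt-.26*ax;p=C-M@CT
  print(yd,w2e(C).round(),p);slerp_check(pm,Mm,p,M,q)
rows(s,[(pm,Mm),(p,M)])
E
```

```text
[-0.49 -0.63  2.44  0.26  0.85  1.06] [ 0.40298604 -0.11405553  0.24281263] [ 0.35076641 -0.47450822 -0.25365156]
end q [-1.23 -0.1   2.28  0.82  1.42 -0.68]
45 [[-243. -234.  105.]] [ 0.40122459 -0.17194957  0.10661373]
end q [-1.28  0.63  2.32  1.18  1.64  0.17]
50 [[-223. -243.  105.]] [ 0.40794774 -0.17936139  0.10661373]
end q [-1.24  0.66  2.25  1.14  1.67  0.22]
40 [[-263. -223.  105.]] [ 0.395173   -0.16397999  0.10661373]
end q [-1.32  0.62  2.39  1.23  1.62  0.12]
[  3.7 -39.3 109.7] mm [-34.32  29.54  18.31] deg
[115.8 -72.1  49.8] mm [58.67 69.05 14.99] deg
```

Call:
step_arm:
  targets: [0.004, -0.039, 0.11, -34.3, 29.5, 18.3, 255, 0.004, -0.039, 0.11, -34.3, 29.5, 18.3, 255, 0.004, -0.039, 0.11, -34.3, 29.5, 18.3, 255, 0.004, -0.039, 0.11, -34.3, 29.5, 18.3, 255, 0.004, -0.039, 0.11, -34.3, 29.5, 18.3, 255, 0.004, -0.039, 0.11, -34.3, 29.5, 18.3, 255]

```text
time: 10.12
tool_pos: [0.3577, -0.2205, 0.213]
tcp_rot: [1.258, 0.998, -0.142]
wrist_force: [0.7, -1.3, -0.6]
width: 0.002
```

```bash
python3 - <<'E'
from view import *
from workcell import bot
s=bot.read_state();print(s['q'].round(2))
tgt=e2w([-130,0,105])[0]
M=mk(40,0,270);ax=(M@RCT)[:,2];C=tgt-.26*ax;p=C-M@CT
rows(s,[(p,M)])
E
```

```text
[-1.22 -0.16  2.31  0.8   1.35 -0.55]
[119.1 -34.5 -23.3] mm [83.07 34.17 33.76] deg
```

Call:
step_arm:
  targets: [0.119, -0.035, -0.023, 83.1, 34.2, 33.8, 255, 0.119, -0.035, -0.023, 83.1, 34.2, 33.8, 255, 0.119, -0.035, -0.023, 83.1, 34.2, 33.8, 255, 0.119, -0.035, -0.023, 83.1, 34.2, 33.8, 255, 0.119, -0.035, -0.023, 83.1, 34.2, 33.8, 255, 0.119, -0.035, -0.023, 83.1, 34.2, 33.8, 255, 0.119, -0.035, -0.023, 83.1, 34.2, 33.8, 255, 0.119, -0.035, -0.023, 83.1, 34.2, 33.8, 255, 0.119, -0.035, -0.023, 83.1, 34.2, 33.8, 255, 0.119, -0.035, -0.023, 83.1, 34.2, 33.8, 255]

```text
time: 11.38
tool_pos: [0.3944, -0.161, 0.1046]
tcp_rot: [-2.996, -0.92, 0.008]
wrist_force: [0.7, 0.1, 0.8]
width: 0.003
```

```bash
python3 - <<'E'
from view import *
from workcell import bot
s=bot.read_state();print(s['q'].round(2),s['wrist_force'])
c=bot.read_camera("wrist");pickle.dump(c,open("wrist5.pkl","wb"))
cv2.imwrite("pics/wrist5.png",c["frame"][:,:,::-1])
cv2.imwrite("pics/wrist5b.png",np.clip(c["frame"][:,:,::-1].astype(float)*2.5,0,255).astype(np.uint8))
E
```

```text
[-1.32  0.62  2.39  1.23  1.61  0.13] [0.72631982 0.11418666 0.81657422]
```

View pics/wrist5b.png

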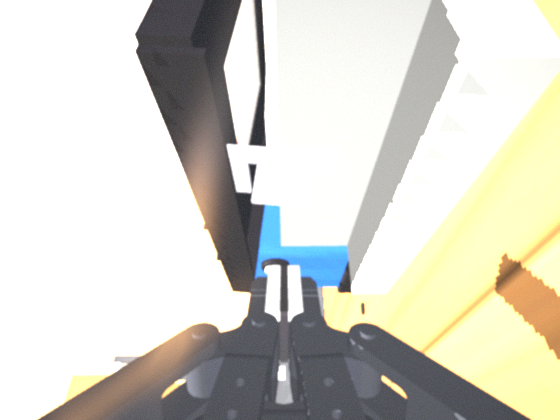

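```bash
python3 - <<'E'
from view import *
c=pickle.load(open("wrist5.pkl","rb"));W=cloud(c);E=w2e(W.reshape(-1,3)).reshape(W.shape)
f=cv2.rotate(c["frame"][100:260,180:320],cv2.ROTATE_90_CLOCKWISE)
cv2.imwrite("pics/wrist5c.png",cv2.resize(np.clip(f[:,:,::-1].astype(float)*1.3,0,255).astype(np.uint8),None,fx=4,fy=4,interpolation=cv2.INTER_CUBIC))
for v in range(140,215,6):
    print(v,[(u,E[v,u].round(0).astype(int).tolist()) for u in range(226,290,8) if np.isfinite(E[v,u,0])])
E
```

```text
140 [(226, [-86, -23, 146]), (234, [-66, -2, 144]), (242, [-35, 33, 142]), (250, [-8, 64, 138]), (258, [30, 105, 134]), (266, [58, 137, 126]), (274, [-65, 0, 111]), (282, [-97, -35, 104])]
146 [(226, [-147, -87, 132]), (234, [-102, -36, 137]), (242, [-103, -36, 131]), (250, [-102, -35, 126]), (258, [-103, -36, 121]), (266, [49, 138, 126]), (274, [-66, 6, 111]), (282, [-96, -28, 104])]
152 [(226, [-150, -86, 132]), (234, [-107, -35, 137]), (242, [-107, -35, 131]), (250, [-108, -37, 126]), (258, [-107, -35, 121]), (266, [-107, -34, 115]), (274, [-107, -35, 110]), (282, [-108, -36, 104])]
158 [(226, [-150, -82, 132]), (234, [-117, -41, 135]), (242, [-117, -41, 130]), (250, [-113, -36, 126]), (258, [-113, -36, 120]), (266, [-113, -36, 115]), (274, [-113, -36, 110]), (282, [-113, -36, 104])]
164 [(226, [-150, -77, 133]), (234, [-117, -35, 136]), (242, [-117, -35, 131]), (250, [-25, 82, 139]), (258, [-118, -35, 120]), (266, [-117, -35, 115]), (274, [-118, -35, 110]), (282, [-118, -36, 104])]
170 [(226, [-150, -71, 134]), (234, [-117, -28, 137]), (242, [-117, -28, 132]), (250, [-28, 90, 140
[... 812 characters left out ...]
1]), (258, [-142, -36, 119]), (266, [-141, -35, 114]), (274, [-141, -35, 109]), (282, [-141, -35, 104])]
200 [(226, [-149, -41, 138]), (234, [-150, -42, 133]), (242, [-75, 76, 145]), (250, [-47, 120, 142]), (258, [-146, -36, 119]), (266, [-147, -36, 114]), (274, [-146, -36, 109]), (282, [-145, -34, 104])]
206 [(226, [-150, -35, 139]), (234, [-150, -36, 134]), (242, [-79, 81, 145]), (250, [-51, 126, 142]), (258, [-45, 137, 134]), (266, [-44, 138, 124]), (274, [-44, 138, 115]), (282, [-97, 51, 105])]
212 [(226, [-149, -26, 140]), (234, [-150, -28, 135]), (242, [-83, 86, 145]), (250, [-54, 134, 142]), (258, [-54, 136, 133]), (266, [-52, 138, 124]), (274, [-53, 137, 115]), (282, [-96, 64, 105])]
```

View pics/wrist5c.png

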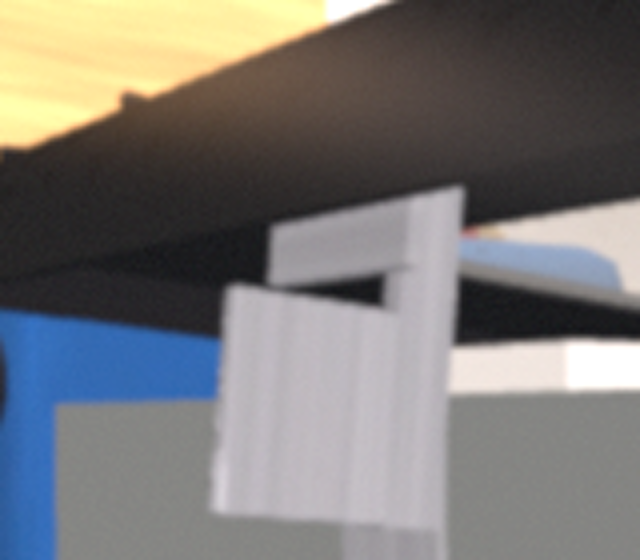

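```bash
python3 - <<'E'
from view import *
from workcell import bot
s=bot.read_state();p0=s['tool_pos'];M0=R.from_rotvec(s['tcp_rot']).as_matrix()
print(hoodangle(bot.read_camera("top")))
pm=np.array([.36,-.22,.22]);Mm=mk(45,40,180)
pA,MA=tipT(60,-50,8,4,th=.11)
q=slerp_check(p0,M0,pm,Mm,s['q']);q=slerp_check(pm,Mm,pA,MA,q)
q=slerp_check(p0,M0,pA,MA,s['q'])
print(pA)
rows(s,[(pm,Mm),(pA,MA)])
E
```

```text
(np.float64(0.1004455624542024), 3573, np.float64(2.126219691593724))
end q [-1.23 -0.1   2.28  0.82  1.42 -0.68]
end q [-0.36 -0.52  2.5   0.21  0.67  1.17]
end q [-0.36 -0.52  2.5   0.21  0.67  1.17]
[ 0.42381941 -0.08797401  0.17857702]
[ -61.8   28.2 -114.7] mm [-87.95 -27.58 -35.  ] deg
[ 65.3 -45.  -73.4] mm [-58.32 -69.11 -15.47] deg
```

Call:
step_arm:
  targets: [0.065, -0.045, -0.073, -58.3, -69.1, -15.5, 255, 0.065, -0.045, -0.073, -58.3, -69.1, -15.5, 255, 0.065, -0.045, -0.073, -58.3, -69.1, -15.5, 255, 0.065, -0.045, -0.073, -58.3, -69.1, -15.5, 255, 0.065, -0.045, -0.073, -58.3, -69.1, -15.5, 255, 0.065, -0.045, -0.073, -58.3, -69.1, -15.5, 255, 0.065, -0.045, -0.073, -58.3, -69.1, -15.5, 255, 0.065, -0.045, -0.073, -58.3, -69.1, -15.5, 255, 0.065, -0.045, -0.073, -58.3, -69.1, -15.5, 255, 0.065, -0.045, -0.073, -58.3, -69.1, -15.5, 255, 0.065, -0.045, -0.073, -58.3, -69.1, -15.5, 255, 0.065, -0.045, -0.073, -58.3, -69.1, -15.5, 255]

```text
time: 12.98
tool_pos: [0.4235, -0.0886, 0.1805]
tcp_rot: [1.465, 0.747, -0.89]
wrist_force: [-0.4, -0.3, -0.1]
width: -0.002
```

```bash
python3 - <<'E'
from view import *
from workcell import bot
s=bot.read_state();print(s['q'].round(2),s['wrist_force'])
rows(s,[tipT(60,-50,8,4,th=.1),tipT(60,0,8,4,th=.1),tipT(60,38,6,4,th=.1),tipT(60,38,0,4,th=.1)])
E
```

```text
[-0.37 -0.52  2.5   0.22  0.67  1.17] [-0.35733526 -0.26797873 -0.10616618]
[ 4.  -2.3 -0.6] mm [-0.03 -0.05 -0.16] deg
[54.  -2.5 -0.6] mm [-0.03 -0.05 -0.16] deg
[92.  -0.6 -0.5] mm [-0.03 -0.05 -0.16] deg
[92.   5.4 -0.5] mm [-0.03 -0.05 -0.16] deg
```

Call:
step_arm:
  targets: [0.03, -0.003, 0, 0, 0, 0, 255, 0.06, -0.003, 0, 0, 0, 0, 255, 0.08, -0.002, 0, 0, 0, 0, 255, 0.092, -0.001, 0, 0, 0, 0, 255, 0.092, -0.001, 0, 0, 0, 0, 255, 0.092, 0.003, 0, 0, 0, 0, 255, 0.092, 0.007, 0.003, 0, 0, 0, 255, 0.092, 0.007, 0.01, 0, 0, 0, 255, 0.092, 0.007, 0.016, 0, 0, 0, 255, 0.092, 0.007, 0.02, 0, 0, 0, 255, 0.092, 0.007, 0.02, 0, 0, 0, 255]

```text
time: 14.35
tool_pos: [0.4717, -0.1134, 0.103]
tcp_rot: [1.464, 0.751, -0.893]
wrist_force: [-7.4, -0.3, 0.5]
width: 0.002
```

```bash
python3 - <<'E'
from view import *
from workcell import bot
s=bot.read_state();print(s['q'].round(2),s['wrist_force'],w2e(s['tool_pos']))
print(hoodangle(bot.read_camera("top")))
for th in(.09,.1,.11): rows(s,[tipT(60,38,0,-16,th=th)])
E
```

```text
[-0.39 -0.24  2.49  0.36  0.42  0.99] [-7.37562909 -0.25354875  0.53465782] [[-146.20388305  -16.42961081  103.04365602]]
(np.float64(0.09938060437175818), 3585, np.float64(2.063586621761903))
[ 2.1 -0.7 -0.4] mm [-0.05 -0.1   0.08] deg
[-0.2  0.8 -0.4] mm [-0.05 -0.1   0.08] deg
[-2.5  2.3 -0.4] mm [-0.05 -0.1   0.08] deg
```

Call:
step_arm:
  targets: [-0.002, 0.001, 0.003, 0, 0, 0, 255, -0.003, 0.002, 0.006, 0, 0, 0, 255, -0.003, 0.002, 0.009, 0, 0, 0, 255, -0.003, 0.002, 0.012, 0, 0, 0, 255, -0.003, 0.002, 0.012, 0, 0, 0, 255]

```text
time: 15.02
tool_pos: [0.47, -0.1235, 0.1056]
tcp_rot: [1.466, 0.755, -0.893]
wrist_force: [-6.0, 7.8, -0.3]
width: 0.0
```

```bash
python3 - <<'E'
from view import *
from workcell import bot
s=bot.read_state();print(s['wrist_force'],w2e(s['tool_pos']))
print(hoodangle(bot.read_camera("top")))
for th in(.09,.1,.11): rows(s,[tipT(60,38,0,-16,th=th)])
E
```

```text
[-6.03920691  7.75808766 -0.32843413] [[-146.86801088  -26.70506162  105.57119658]]
(np.float64(0.10007067234008529), 3580, np.float64(2.114706686869928))
[  4.7  -1.4 -10.7] mm [-0.06 -0.29  0.24] deg
[  2.4   0.1 -10.7] mm [-0.06 -0.29  0.24] deg
[  0.1   1.6 -10.7] mm [-0.06 -0.29  0.24] deg
```

Call:
step_arm:
  targets: [-0.001, 0, 0.003, 0, 0, 0, 255, -0.001, 0, 0.005, 0, 0, 0, 255, -0.002, 0.001, 0.005, 0, 0, 0, 255]

```text
time: 15.45
tool_pos: [0.4687, -0.1283, 0.107]
tcp_rot: [1.465, 0.757, -0.894]
wrist_force: [-3.5, 5.2, -6.3]
width: 0.0
```

Call:
step_arm:
  targets: [-0.003, 0.002, 0, 0, 0, 0, 255, -0.006, 0.004, 0, 0, 0, 0, 255, -0.009, 0.006, 0, 0, 0, 0, 255, -0.012, 0.009, 0, 0, 0, 0, 255, -0.012, 0.009, 0, 0, 0, 0, 255]

```text
time: 16.08
tool_pos: [0.4698, -0.1286, 0.1213]
tcp_rot: [1.465, 0.758, -0.895]
wrist_force: [-9.6, 4.8, -1.8]
width: -0.0
```

```bash
python3 - <<'E'
from view import *
from workcell import bot
s=bot.read_state();print(s['wrist_force'],w2e(s['tool_pos']))
print(hoodangle(bot.read_camera("top")))
for th in(.1,.15,.2,.25,.3): rows(s,[tipT(60,38,0,-32,th=th)])
E
```

```text
[-9.63232314  4.84854451 -1.78572458] [[-146.5673999   -31.73868701  121.30400902]]
(np.float64(0.1506587316120464), 3635, np.float64(2.0493008748387527))
[15.8 -7.9  0.3] mm [-0.04 -0.29  0.4 ] deg
[ 4.5 -0.1  0.3] mm [-0.04 -0.29  0.4 ] deg
[-6.4  8.3  0.2] mm [-0.04 -0.29  0.4 ] deg
[-16.9  17.2   0.2] mm [-0.04 -0.29  0.4 ] deg
[-26.9  26.6   0.1] mm [-0.04 -0.29  0.4 ] deg
```

```bash
python3 - <<'E'
from view import *
from workcell import bot
s=bot.read_state()
ths=[.19,.23,.28,.34,.40,.47,.54,.61,.68,.75,.82]
o=rows(s,[tipT(60,max(28,34-(t-.15)*20),0,-32,th=t) for t in ths])
print(', '.join(f"{r[0]:.3f}, {r[1]:.3f}, 0, 0, 0, 0, 255" for r in o))
p,M=tipT(60,28,0,-32,th=.82);q=slerp_check(s['tool_pos'],R.from_rotvec(s['tcp_rot']).as_matrix(),p,M,s['q'])
p2,M=tipT(60,28,0,-32,th=1.78);q=slerp_check(p,M,p2,M,q);print(p2)
E
```

```text
[-9.1  6.5  0.2] mm [-0.04 -0.29  0.4 ] deg
[-18.3  13.5   0.2] mm [-0.04 -0.29  0.4 ] deg
[-29.5  22.8   0.1] mm [-0.04 -0.29  0.4 ] deg
[-42.4  34.5   0. ] mm [-0.04 -0.29  0.4 ] deg
[-54.4  46.9  -0. ] mm [-0.04 -0.29  0.4 ] deg
[-67.2  62.1  -0.1] mm [-0.04 -0.29  0.4 ] deg
[-77.8  78.2  -0.2] mm [-0.04 -0.29  0.4 ] deg
[-87.3  94.9  -0.2] mm [-0.04 -0.29  0.4 ] deg
[-95.6 112.3  -0.3] mm [-0.04 -0.29  0.4 ] deg
[-102.7  130.2   -0.3] mm [-0.04 -0.29  0.4 ] deg
[-108.5  148.6   -0.4] mm [-0.04 -0.29  0.4 ] deg
-0.009, 0.007, 0, 0, 0, 0, 255, -0.018, 0.014, 0, 0, 0, 0, 255, -0.030, 0.023, 0, 0, 0, 0, 255, -0.042, 0.034, 0, 0, 0, 0, 255, -0.054, 0.047, 0, 0, 0, 0, 255, -0.067, 0.062, 0, 0, 0, 0, 255, -0.078, 0.078, 0, 0, 0, 0, 255, -0.087, 0.095, 0, 0, 0, 0, 255, -0.096, 0.112, 0, 0, 0, 0, 255, -0.103, 0.130, 0, 0, 0, 0, 255, -0.108, 0.149, 0, 0, 0, 0, 255
end q [-0.37 -0.29  2.15  0.19  0.79  1.2 ]
end q [-0.27  0.15  1.59  0.11  0.88  1.36]
[ 0.78599327 -0.16094753  0.36585845]
```

Call:
step_arm:
  targets: [-0.009, 0.007, 0, 0, 0, 0, 255, -0.018, 0.014, 0, 0, 0, 0, 255, -0.03, 0.023, 0, 0, 0, 0, 255, -0.042, 0.034, 0, 0, 0, 0, 255, -0.054, 0.047, 0, 0, 0, 0, 255, -0.067, 0.062, 0, 0, 0, 0, 255, -0.078, 0.078, 0, 0, 0, 0, 255, -0.087, 0.095, 0, 0, 0, 0, 255, -0.096, 0.112, 0, 0, 0, 0, 255, -0.103, 0.13, 0, 0, 0, 0, 255, -0.108, 0.149, 0, 0, 0, 0, 255]

```text
time: 17.5
tool_pos: [0.5461, -0.1362, 0.2917]
tcp_rot: [1.466, 0.755, -0.893]
wrist_force: [-8.8, 9.6, 1.8]
width: 0.001
```

```bash
python3 - <<'E'
from view import *
from workcell import bot
s=bot.read_state();print(s['wrist_force'].round(1),w2e(s['tool_pos']),s['q'].round(2))
c=bot.read_camera("side");cv2.imwrite("pics/side6.png",c["frame"][:,:,::-1])
for t in(.7,.75,.8,.85):
    rows(s,[tipT(60,28,0,-32,th=t)])
E
```

```text
[-8.8  9.6  1.8] [[-69.8584683  -31.64450651 291.70697026]] [-0.37 -0.29  2.14  0.19  0.8   1.2 ]
[ 12.4 -33.5   0.5] mm [-0.09 -0.31  0.22] deg
[  7.5 -20.7   0.4] mm [-0.09 -0.31  0.22] deg
[ 3.3 -7.6  0.4] mm [-0.09 -0.31  0.22] deg
[-0.3  5.7  0.3] mm [-0.09 -0.31  0.22] deg
```

View pics/side6.png

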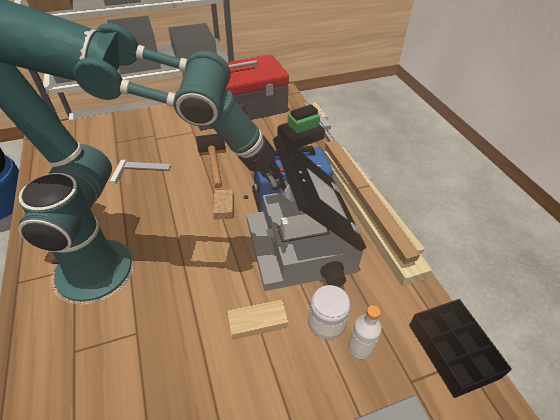

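```bash
python3 - <<'E'
from view import *
from workcell import bot
s=bot.read_state()
ths=np.r_[.89,.96,1.03,1.1,1.17,1.24,1.31,1.38,1.45,1.52,1.59,1.65,1.70,1.75,1.78]
o=rows(s,[tipT(60,26,0,-22,th=t) for t in ths])
E
```

```text
[-3.1 12.4 -9.8] mm [-0.11 -0.29 -0.11] deg
[-6.1 31.4 -9.9] mm [-0.11 -0.29 -0.11] deg
[-7.8 50.6 -9.9] mm [-0.11 -0.29 -0.11] deg
[ -8.1  69.8 -10. ] mm [-0.11 -0.29 -0.11] deg
[ -7.1  89.1 -10. ] mm [-0.11 -0.29 -0.11] deg
[ -4.7 108.2 -10. ] mm [-0.11 -0.29 -0.11] deg
[ -1.  127.1 -10. ] mm [-0.11 -0.29 -0.11] deg
[  4.  145.7 -10. ] mm [-0.11 -0.29 -0.11] deg
[ 10.3 163.9 -10. ] mm [-0.11 -0.29 -0.11] deg
[ 17.9 181.6 -10. ] mm [-0.11 -0.29 -0.11] deg
[ 26.7 198.7 -10. ] mm [-0.11 -0.29 -0.11] deg
[ 35.1 212.9 -10. ] mm [-0.11 -0.29 -0.11] deg
[ 42.8 224.3 -10. ] mm [-0.11 -0.29 -0.11] deg
[ 51.1 235.3 -10. ] mm [-0.11 -0.29 -0.11] deg
[ 56.3 241.7  -9.9] mm [-0.11 -0.29 -0.11] deg
```

Call:
step_arm:
  targets: [-0.003, 0.012, -0.005, 0, 0, 0, 255, -0.006, 0.031, -0.01, 0, 0, 0, 255, -0.008, 0.051, -0.01, 0, 0, 0, 255, -0.008, 0.07, -0.01, 0, 0, 0, 255, -0.007, 0.089, -0.01, 0, 0, 0, 255, -0.005, 0.108, -0.01, 0, 0, 0, 255, -0.001, 0.127, -0.01, 0, 0, 0, 255, 0.004, 0.146, -0.01, 0, 0, 0, 255, 0.01, 0.164, -0.01, 0, 0, 0, 255, 0.018, 0.182, -0.01, 0, 0, 0, 255, 0.027, 0.199, -0.01, 0, 0, 0, 255, 0.035, 0.213, -0.01, 0, 0, 0, 255, 0.043, 0.224, -0.01, 0, 0, 0, 255, 0.048, 0.231, -0.01, 0, 0, 0, 255, 0.048, 0.231, -0.01, 0, 0, 0, 255]

```text
time: 19.42
tool_pos: [0.7724, -0.1498, 0.3677]
tcp_rot: [1.467, 0.749, -0.889]
wrist_force: [-0.2, 6.8, 0.1]
width: -0.001
```

```bash
python3 - <<'E'
from view import *
from workcell import bot
s=bot.read_state();print(s['wrist_force'].round(1),w2e(s['tool_pos']),s['q'].round(2))
c=bot.read_camera("side");cv2.imwrite("pics/side7.png",c["frame"][:,:,::-1])
c=bot.read_camera("top");W=cloud(c);pickle.dump(c,open("top7.pkl","wb"));cv2.imwrite("pics/top7.png",c["frame"][:,:,::-1])
E
```

```text
[-0.2  6.8  0.1] [[156.66032502 -22.31667757 367.67531068]] [-0.26  0.12  1.63  0.11  0.88  1.37]
```

View pics/side7.png

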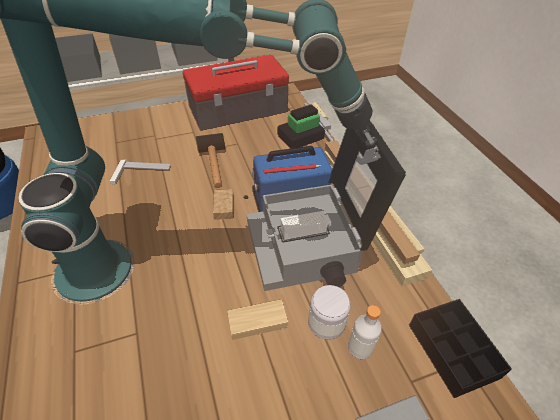

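View pics/top7.png

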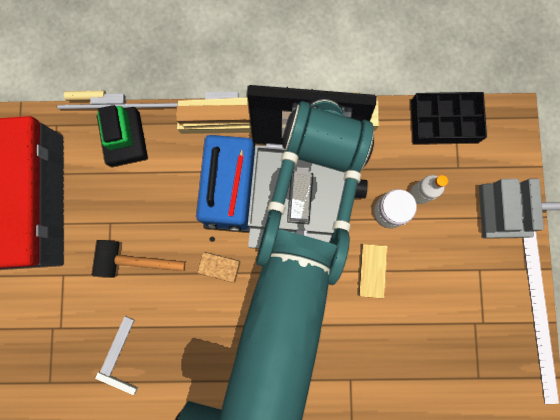

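```bash
python3 - <<'E'
from view import *
from workcell import bot
s=bot.read_state()
rows(s,[(e2w([-20,0,300])[0],ori(90,flip=1))])
E
```

```text
[ -29.9 -186.6  -22. ] mm [-1.000e-02 -2.400e-01 -3.014e+01] deg
```

Call:
step_arm:
  targets: [-0.01, -0.015, -0.012, 0, 0, 0, 255, -0.03, -0.05, -0.015, 0, 0, 0, 255, -0.04, -0.09, -0.02, 0, 0, -8, 255, -0.04, -0.14, -0.022, 0, 0, -18, 128, -0.03, -0.186, -0.022, 0, 0, -28, 0, -0.03, -0.187, -0.022, 0, 0, -30.1, 0, -0.03, -0.187, -0.022, 0, 0, -30.1, 0, -0.03, -0.187, -0.022, 0, 0, -30.1, 0, -0.03, -0.187, -0.022, 0, 0, -30.1, 0]

```text
time: 20.65
tool_pos: [0.5982, -0.1117, 0.3003]
tcp_rot: [1.285, 1.158, -1.282]
wrist_force: [0.4, -0.4, 0.7]
width: 1.003
```

```bash
python3 - <<'E'
from view import *
from workcell import bot
s=bot.read_state();print(s['wrist_force'].round(1),w2e(s['tool_pos']),s['q'].round(2),s['width'])
for n in("wrist","side"):
    c=bot.read_camera(n);pickle.dump(c,open(n+"8.pkl","wb"));cv2.imwrite(f"pics/{n}8.png",c["frame"][:,:,::-1])
    if n=="wrist":
        b=c["frame"].copy()
        for y0,z in((0,118),):
            p=proj(c,e2w([[-65,-23,118],[65,-23,118],[65,23,118],[-65,23,118],[-65,-23,118]]));cv2.polylines(b,[p.astype(np.int32)],False,(0,255,0),1)
        p=proj(c,e2w([[-67.5,-25.5,71],[67.5,-25.5,71],[67.5,25.5,71],[-67.5,25.5,71],[-67.5,-25.5,71]]));cv2.polylines(b,[p.astype(np.int32)],False,(255,0,255),1)
        cv2.imwrite("pics/wrist8.png",b[:,:,::-1])
E
```

```text
[ 0.4 -0.4  0.7] [[-20.51839251  -1.97784586 300.25855168]] [-0.23  0.11  1.68  0.    1.35  1.45] 1.0025412869189325
```

View pics/wrist8.png

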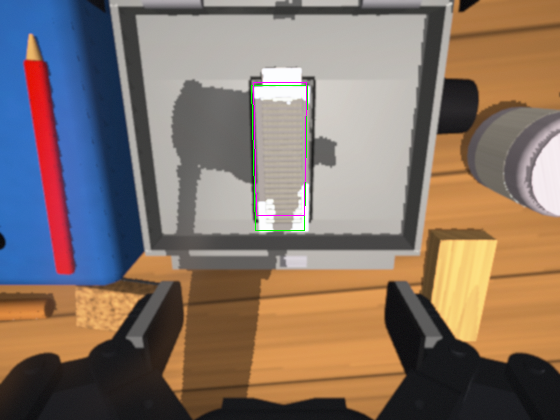

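View pics/side8.png

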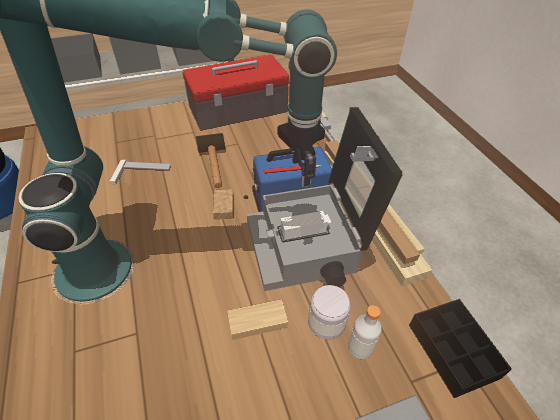

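```bash
python3 - <<'E'
from view import *
c=pickle.load(open("wrist8.pkl","rb"));W=cloud(c);E=w2e(W.reshape(-1,3)).reshape(W.shape)
cv2.imwrite("pics/w8z.png",cv2.resize(c["frame"][50:250,210:360],None,fx=3,fy=3,interpolation=cv2.INTER_CUBIC)[:,:,::-1])
m=(E[...,2]>108)&(E[...,2]<125)&(abs(E[...,1])<60)&(abs(E[...,0])<85)
P=E[m];print(P.min(0),P.max(0),cv2.minAreaRect(P[:,:2].astype(np.float32)),np.median(P[:,2]))
for v in (110,140,170,200):
    print(v,[(u,E[v,u].round(0).astype(int).tolist()) for u in list(range(244,262,2))+list(range(302,322,2))])
# chamber inner walls z~108 rim
for u in (285,):
    print([(v,E[v,u].round(0).astype(int).tolist()) for v in list(range(60,92,2))+list(range(212,268,3))])
E
```

```text
[-65.47866434 -25.72435465 112.11737477] [ 64.4624819   21.46262192 119.64439267] ((-0.619720458984375, -2.3077125549316406), (129.94776916503906, 46.078426361083984), 0.7644213438034058) 116.12442579253901
110 [(244, [42, 35, 71]), (246, [42, 33, 70]), (248, [42, 31, 70]), (250, [43, 29, 74]), (252, [42, 27, 72]), (254, [42, 26, 68]), (256, [45, 20, 118]), (258, [45, 18, 117]), (260, [45, 17, 118]), (302, [45, -19, 117]), (304, [45, -21, 117]), (306, [45, -23, 117]), (308, [45, -24, 117]), (310, [42, -29, 69]), (312, [43, -31, 74]), (314, [43, -33, 74]), (316, [42, -35, 70]), (318, [42, -37, 70]), (320, [42, -39, 70])]
140 [(244, [13, 36, 70]), (246, [13, 34, 70]), (248, [13, 32, 70]), (250, [14, 30, 72]), (252, [14, 28, 73]), (254, [13, 26, 70]), (256, [20, 21, 117]), (258, [20, 19, 118]), (260, [20, 17, 116]), (302, [20, -20, 117]), (304, [20, -21, 117]), (306, [20, -23, 118]), (308, [20, -25, 117]), (310, [13, -30, 69]), (312, [14, -32, 72]), (314, [14, -34, 73]), (316, [13, -36, 71]), (318, [13, -38, 70]), (320, [13, -40, 71])]
170 [(244, [-17, 37, 71]), (246, [-17, 35, 71]), (2
[... 885 characters left out ...]
 [82, -5, 70]), (68, [79, -5, 105]), (70, [77, -5, 105]), (72, [76, -5, 105]), (74, [74, -5, 105]), (76, [73, -5, 105]), (78, [71, -5, 106]), (80, [69, -5, 105]), (82, [68, -5, 105]), (84, [66, -5, 105]), (86, [64, -5, 105]), (88, [63, -5, 117]), (90, [61, -5, 118]), (212, [-47, -5, 115]), (215, [-50, -5, 116]), (218, [-54, -5, 114]), (221, [-57, -5, 115]), (224, [-59, -5, 117]), (227, [-62, -5, 117]), (230, [-65, -5, 118]), (233, [-88, -5, 70]), (236, [-91, -5, 72]), (239, [-90, -5, 81]), (242, [-90, -5, 88]), (245, [-91, -5, 95]), (248, [-91, -5, 103]), (251, [-92, -5, 107]), (254, [-95, -5, 107]), (257, [-102, -5, 99]), (260, [-106, -5, 100]), (263, [-109, -5, 99]), (266, [-113, -5, 99])]
```

View pics/w8z.png

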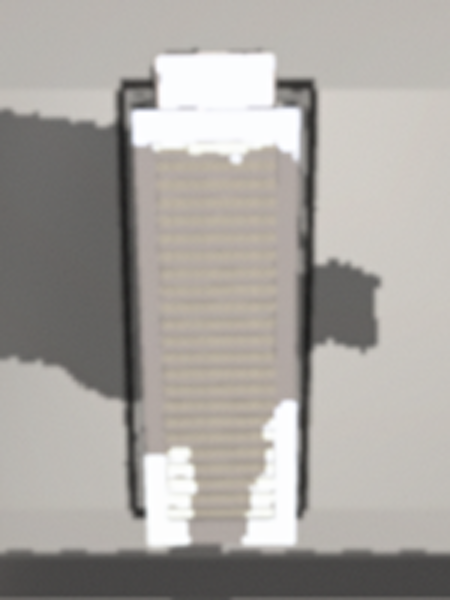

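```bash
python3 - <<'E'
from view import *
from workcell import bot
c=pickle.load(open("wrist8.pkl","rb"));W=cloud(c);E=w2e(W.reshape(-1,3)).reshape(W.shape)
m=(E[...,2]>111)&(E[...,2]<125)&(abs(E[...,1])<60)&(abs(E[...,0])<85)
L=[];Rr=[];X=[]
for v in range(100,222):
    u=np.where(m[v])[0]
    if len(u): L.append(E[v,u[0],1]);Rr.append(E[v,u[-1],1]);X.append(E[v,u[0],0])
print(np.polyfit(X,(np.array(L)+Rr)/2,1),np.mean(L)-np.mean(Rr))
s=bot.read_state()
M=ori(90,yaw=EX['yaw']-np.radians(.5),flip=1)
o=rows(s,[(e2w([-1,-2,140])[0],M),(e2w([-1,-2,86])[0],M)])
E
```

```text
[ 0.01126669 -2.27344293] 45.06155694493492
[160.   19.5   0.3] mm [ 0.48 -0.05 -0.08] deg
[214.   19.4   0.3] mm [ 0.48 -0.05 -0.08] deg
```

Call:
step_arm:
  targets: [0.06, 0.019, 0, 0, 0, 0, 0, 0.12, 0.019, 0, 0, 0, 0, 0, 0.16, 0.019, 0, 0, 0, 0, 0, 0.18, 0.019, 0, 0, 0, 0, 0, 0.2, 0.019, 0, 0, 0, 0, 0, 0.212, 0.019, 0, 0, 0, 0, 0, 0.212, 0.019, 0, 0, 0, 0, 0]

```text
time: 21.62
tool_pos: [0.6168, -0.1132, 0.0871]
tcp_rot: [1.284, 1.161, -1.283]
wrist_force: [0.0, -0.7, 0.7]
width: 1.001
```

```bash
python3 - <<'E'
from view import *
from workcell import bot
s=bot.read_state();print(s['wrist_force'].round(1),w2e(s['tool_pos']))
c=bot.read_camera("wrist");cv2.imwrite("pics/wrist9.png",c["frame"][:,:,::-1])
E
```

```text
[ 0.  -0.7  0.7] [[-1.80187692 -1.58894347 87.1417577 ]]
```

View pics/wrist9.png

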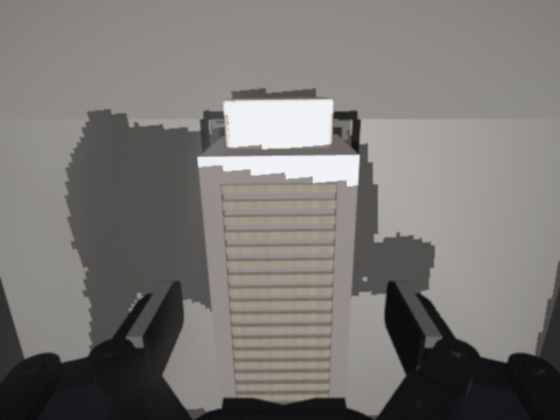

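Fingers straddle the cassette (sides at about columns 210 and 350) with clear space on both sides. Close and lift a bit.

Call:
step_arm:
  targets: [0, 0, 0, 0, 0, 0, 255, 0, 0, 0, 0, 0, 0, 255, 0, 0, 0, 0, 0, 0, 255, 0, 0, 0, 0, 0, 0, 255, 0, 0, 0, 0, 0, 0, 255]
  squeeze: 60

```text
time: 22.3
tool_pos: [0.6177, -0.1133, 0.0884]
tcp_rot: [1.285, 1.159, -1.282]
wrist_force: [0.0, 0.6, 6.1]
width: 0.531
```

Call:
step_arm:
  targets: [-0.005, 0, 0, 0, 0, 0, 255, -0.01, 0, 0, 0, 0, 0, 255, -0.02, 0, 0, 0, 0, 0, 255, -0.02, 0, 0, 0, 0, 0, 255]
  squeeze: 60

```text
time: 22.8
tool_pos: [0.6176, -0.1134, 0.1084]
tcp_rot: [1.285, 1.159, -1.282]
wrist_force: [0.4, 0.4, -2.3]
width: 0.527
```

Call:
step_arm:
  targets: [-0.03, 0, 0, 0, 0, 0, 255, -0.06, 0, 0, 0, 0, 0, 255, -0.09, -0.01, 0, 0, 0, 0, 255, -0.11, -0.02, 0, 0, 0, 0, 255, -0.115, -0.03, 0, -5, 0, 0, 255, -0.115, -0.03, 0, -14, 0, 0, 255, -0.115, -0.03, 0, -24, 0, 0, 255, -0.115, -0.03, 0, -34, 0, 0, 255, -0.115, -0.03, 0, -44, 0, 0, 255, -0.115, -0.03, 0, -54, 0, 0, 255, -0.115, -0.03, 0, -64, 0, 0, 255, -0.115, -0.03, 0, -74, 0, 0, 255, -0.115, -0.03, 0, -84, 0, 0, 255, -0.115, -0.03, 0, -90, 0, 0, 255, -0.115, -0.03, 0, -90, 0, 0, 255]

```text
time: 24.68
tool_pos: [0.5863, -0.1102, 0.2217]
tcp_rot: [0.082, 1.57, -0.08]
wrist_force: [-0.1, -0.9, -2.6]
width: 0.531
```

```bash
python3 - <<'E'
from view import *
from workcell import bot
s=bot.read_state();print(s['q'].round(2),w2e(s['tool_pos']),s['width'],s['wrist_force'])
rows(s,[(e2w([-30,-2,220])[0],ori(90,flip=0))])
E
```

```text
[-0.23  0.13  1.8   0.    1.21 -0.13] [[-32.47398966  -1.67218987 221.7425965 ]] 0.5310715191015581 [-0.10161852 -0.85485032 -2.62830727]
[ 1.7 -0.3  2.5] mm [-90.09   0.    -0.11] deg
```

Call:
step_arm:
  targets: [0, 0, 0, -10, 0, 0, 255, 0, 0, 0, -20, 0, 0, 255, 0, 0, 0, -30, 0, 0, 255, 0, 0, 0, -40, 0, 0, 255, 0, 0, 0, -50, 0, 0, 255, 0, 0, 0, -60, 0, 0, 255, 0, 0, 0, -70, 0, 0, 255, 0, 0, 0, -80, 0, 0, 255, 0, 0, 0, -90, 0, 0, 255, 0, 0, 0, -90, 0, 0, 255, 0, 0, 0, -90, 0, 0, 255]

```text
time: 26.05
tool_pos: [0.5868, -0.1102, 0.2221]
tcp_rot: [-1.13, 1.257, 1.132]
wrist_force: [-0.1, -0.1, -1.7]
width: 0.534
```

```bash
python3 - <<'E'
from view import *
from workcell import bot
s=bot.read_state();print(s['q'].round(2),w2e(s['tool_pos']),s['width'])
for n in("wrist","side","top"):
    c=bot.read_camera(n);pickle.dump(c,open(n+"10.pkl","wb"));cv2.imwrite(f"pics/{n}10.png",c["frame"][:,:,::-1])
E
```

```text
[-0.23  0.13  1.8   0.    1.21 -1.69] [[-32.01117827  -1.6677758  222.0800087 ]] 0.5337580673936703
```

View pics/wrist10.png

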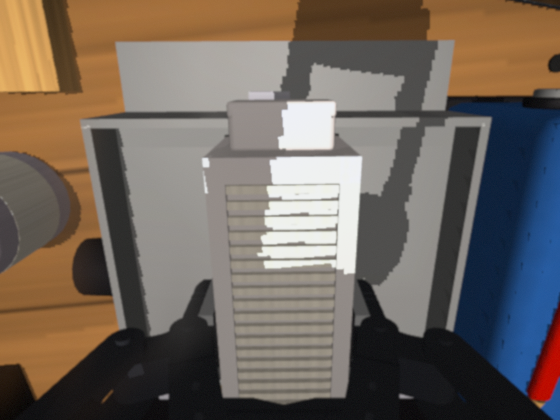

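View pics/side10.png

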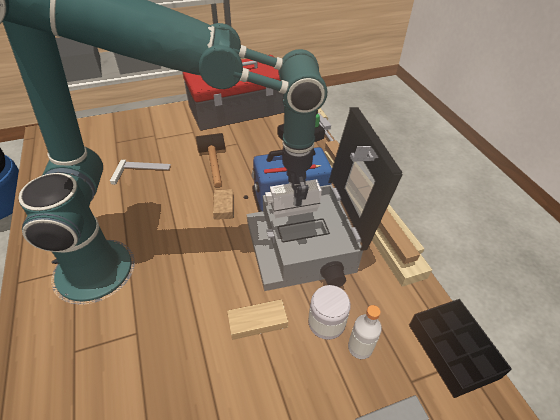

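View pics/top10.png

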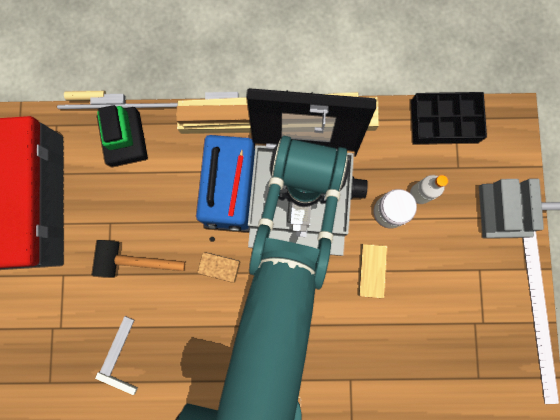

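```bash
python3 - <<'E'
from view import *
c=pickle.load(open("wrist10.pkl","rb"));W=cloud(c);E=w2e(W.reshape(-1,3)).reshape(W.shape)
m=(E[...,2]>235)&(E[...,2]<262)&(abs(E[...,1])<40)&(E[...,0]>-130)
m[:, :205]=0;m[:,365:]=0
L=[];Rr=[];X=[]
for v in range(160,270):
    u=np.where(m[v])[0]
    if len(u)>20: L.append(E[v,u[0],1]);Rr.append(E[v,u[-1],1]);X.append(E[v,u[0],0])
print(np.polyfit(X,(np.array(L)+Rr)/2,1),np.mean(L)-np.mean(Rr),len(X),X[0],X[-1])
for v in range(92,165,4): print(v,E[v,280].round(1),end=';')
print()
for v in (165,200,240): print([(u,E[v,u].round(0).tolist()) for u in (206,210,214,218,280,346,350,354,358)])
c=pickle.load(open("side10.pkl","rb"));W=cloud(c);E=w2e(W.reshape(-1,3)).reshape(W.shape)
f=c["frame"][180:270,240:370];cv2.imwrite("pics/s10z.png",cv2.resize(f,None,fx=6,fy=6,interpolation=cv2.INTER_CUBIC)[:,:,::-1])
m=(E[...,2]<64)&(E[...,2]>30)&(abs(E[...,0])<85)&(abs(E[...,1])<60)
P=E[m];print(len(P),P.min(0),P.max(0))
E
```

```text
[-2.07189998e-03 -3.46469842e+00] -45.594993531051884 110 -96.7471957266689 -61.6892582496359
92 [-112.8   -5.2   97.9];96 [-110.3   -5.2  100.7];100 [-112.6   -4.   232.4];104 [-111.6   -3.9  238.1];108 [-110.5   -3.9  239.3];112 [-109.2   -4.   238.7];116 [-108.    -4.   238.2];120 [-106.9   -4.   239.8];124 [-105.7   -4.   239.6];128 [-104.4   -4.   239.2];132 [-103.2   -4.   238.8];136 [-101.9   -4.   238.8];140 [-100.5   -4.   237.5];144 [-99.3  -4.  238.2];148 [-98.2  -4.  239.5];152 [-97.5  -4.  242.4];156 [-97.6  -3.9 249.7];160 [-96.5  -3.9 250.2];164 [-95.5  -3.9 251.1];
[(206, [-95.0, -25.0, 251.0]), (210, [-95.0, -24.0, 252.0]), (214, [-95.0, -23.0, 252.0]), (218, [-95.0, -22.0, 251.0]), (280, [-95.0, -4.0, 251.0]), (346, [-95.0, 15.0, 250.0]), (350, [-95.0, 17.0, 250.0]), (354, [-95.0, 18.0, 251.0]), (358, [-95.0, 19.0, 250.0])]
[(206, [-85.0, -26.0, 252.0]), (210, [-85.0, -25.0, 251.0]), (214, [-85.0, -24.0, 252.0]), (218, [-85.0, -23.0, 251.0]), (280, [-84.0, -4.0, 249.0]), (346, [-84.0, 16.0, 250.0]), (350, [nan, nan, nan]), (354, [-84.0, 18.0, 250.0]), (358, [-84.0, 19.0, 251.0])]
[(206, [9.0, -71.0, 70.0]), (210, [-72.0, -26.0, 251.0]), (214, [-71.0, -25.0, 251.0]), (218, [-71.0, -24.0, 251.0]), (280, [-70.0, -4.0, 247.0]), (346, [-72.0, 16.0, 251.0]), (350, [-71.0, 18.0, 251.0]), (354, [-72.0, 19.0, 251.0]), (358, [10.0, 61.0, 70.0])]
524 [-66.50301414 -16.97132053  30.15076085] [67.5359369  28.65466362 63.92962716]
```

View pics/s10z.png

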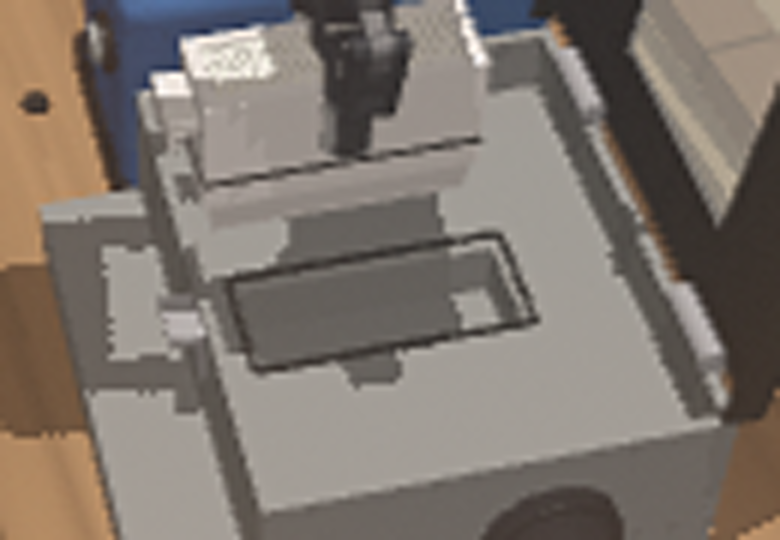

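```bash
python3 - <<'E'
from view import *
from workcell import bot
c=pickle.load(open("side10.pkl","rb"))
px=np.array([[228,283],[500,233],[538,322],[262,372]])/6.+[240,180]-.5*(1-1/6.)
Rm=R.from_rotvec(c["rvec"]).as_matrix();C=-Rm.T@c["tvec"]
d=np.c_[(px[:,0]-c["cx"])/c["fx"],(px[:,1]-c["cy"])/c["fy"],np.ones(4)]@Rm
for z in(.071,.073):
    P=w2e(C+d*((z-C[2])/d[:,2])[:,None]);print(P.round(1),P.mean(0))
# check reference points in side cloud: chamber walls
W=cloud(c);E=w2e(W.reshape(-1,3)).reshape(W.shape)
m=(E[...,2]>30)&(E[...,2]<64)&(abs(E[...,0])<85)&(abs(E[...,1])<60)
s=bot.read_state();print(w2e(s['tool_pos']))
E
```

```text
[[-73.1  27.8  71. ]
 [ 72.   29.8  71. ]
 [ 72.2 -32.   71. ]
 [-70.  -32.2  71. ]] [ 0.26389834 -1.62180802 71.        ]
[[-73.5  26.1  73. ]
 [ 71.2  28.1  73. ]
 [ 71.5 -33.5  73. ]
 [-70.5 -33.8  73. ]] [-0.31073595 -3.25228001 73.        ]
[[-31.86665066  -1.70910896 222.19563481]]
```

```bash
python3 - <<'E'
from view import *
from workcell import bot
s=bot.read_state()
M=ori(90,flip=0)
for z in(150,125,100,88): rows(s,[(e2w([.5,-2.2,z])[0],M)])
E
```

```text
[ 72.2 -32.4  -0.5] mm [-0.12  0.07 -0.01] deg
[ 97.2 -32.4  -0.5] mm [-0.12  0.07 -0.01] deg
[122.2 -32.4  -0.6] mm [-0.12  0.07 -0.01] deg
[134.2 -32.4  -0.6] mm [-0.12  0.07 -0.01] deg
```

Call:
step_arm:
  targets: [0, -0.015, 0, 0, 0, 0, 255, 0.02, -0.032, 0, 0, 0, 0, 255, 0.05, -0.032, -0.001, 0, 0, 0, 255, 0.072, -0.032, -0.001, 0, 0, 0, 255, 0.085, -0.032, -0.001, 0, 0, 0, 255, 0.095, -0.032, -0.001, 0, 0, 0, 255, 0.105, -0.032, -0.001, 0, 0, 0, 255, 0.105, -0.032, -0.001, 0, 0, 0, 255]

```text
time: 27.2
tool_pos: [0.6183, -0.1143, 0.1166]
tcp_rot: [-1.133, 1.255, 1.136]
wrist_force: [-0.4, 0.2, -2.2]
width: 0.535
```

Call:
step_arm:
  targets: [0.006, 0, 0, 0, 0, 0, 255, 0.012, 0, 0, 0, 0, 0, 255, 0.018, 0, 0, 0, 0, 0, 255, 0.018, 0, 0, 0, 0, 0, 255]

```text
time: 27.7
tool_pos: [0.6184, -0.1137, 0.0984]
tcp_rot: [-1.132, 1.255, 1.136]
wrist_force: [1.0, 3.1, -3.8]
width: 0.527
```

Call:
step_arm:
  targets: [0, 0, 0.001, 0, 0, 0, 255, 0.004, 0, 0.0015, 0, 0, 0, 255, 0.008, 0, 0.0015, 0, 0, 0, 255, 0.01, 0, 0.0015, 0, 0, 0, 255, 0.01, 0, 0.0015, 0, 0, 0, 255]

```text
time: 28.32
tool_pos: [0.6186, -0.113, 0.0889]
tcp_rot: [-1.133, 1.255, 1.135]
wrist_force: [-1.3, -0.3, -2.2]
width: 0.532
```

Call:
step_arm:
  targets: [0.002, 0, 0, 0, 0, 0, 255, 0.003, 0, 0, 0, 0, 0, 255, 0.003, 0, 0, 0, 0, 0, 255]

```text
time: 28.7
tool_pos: [0.6192, -0.1131, 0.0883]
tcp_rot: [-1.134, 1.254, 1.134]
wrist_force: [-3.3, 0.1, 7.9]
width: 0.528
```

Call:
step_arm:
  targets: [-0.002, 0, 0, 0, 0, 0, 0, -0.002, 0, 0, 0, 0, 0, 0, -0.002, 0, 0, 0, 0, 0, 0, -0.002, 0, 0, 0, 0, 0, 0, -0.03, 0, 0, 0, 0, 0, 0, -0.08, 0, 0, 0, 0, 0, 0, -0.14, 0, 0, 0, 0, 0, 0, -0.19, 0.03, 0, 0, 0, 0, 0, -0.19, 0.03, 0, 0, 0, 0, 0, -0.19, 0.03, 0, 0, 0, 0, 0]

```text
time: 29.95
tool_pos: [0.5888, -0.11, 0.276]
tcp_rot: [-1.133, 1.255, 1.135]
wrist_force: [0.5, 0.5, -0.6]
width: 0.999
```

```bash
python3 - <<'E'
from view import *
from workcell import bot
s=bot.read_state();print(s['q'].round(2),w2e(s['tool_pos']),s['width'])
for n in("wrist","side"):
    c=bot.read_camera(n);pickle.dump(c,open(n+"11.pkl","wb"));cv2.imwrite(f"pics/{n}11.png",c["frame"][:,:,::-1])
    W=cloud(c);E=w2e(W.reshape(-1,3)).reshape(W.shape)
    m=(E[...,2]>108)&(E[...,2]<126)&(abs(E[...,1])<40)&(abs(E[...,0])<85)
    P=E[m];print(n,np.percentile(P,[1,99],axis=0).round(1),np.median(P[:,2]),cv2.minAreaRect(P[:,:2].astype(np.float32)))
    A=np.c_[P[:,:2],np.ones(len(P))];print(np.linalg.lstsq(A,P[:,2],rcond=None)[0])
E
```

```text
[-0.23  0.1   1.73  0.    1.31 -1.7 ] [[-29.99740208  -1.2529084  275.99532195]] 0.9991861611157666
wrist [[-64.8 -25.9 112.8]
 [ 63.3  19.2 118.6]] 116.30924680276033 ((0.00533294677734375, -3.293985366821289), (130.4344940185547, 46.056427001953125), 0.6647746562957764)
[ 2.16892529e-03 -7.69510782e-04  1.16069474e+02]
side [[-65.6 -27.7 108.7]
 [ 63.3  20.6 120.8]] 116.37972510106734 ((-1.28814697265625, -2.8454551696777344), (130.82232666015625, 51.46266555786133), 1.8631147146224976)
[-1.52450267e-03  3.06858288e-02  1.16283068e+02]
```

View pics/wrist11.png

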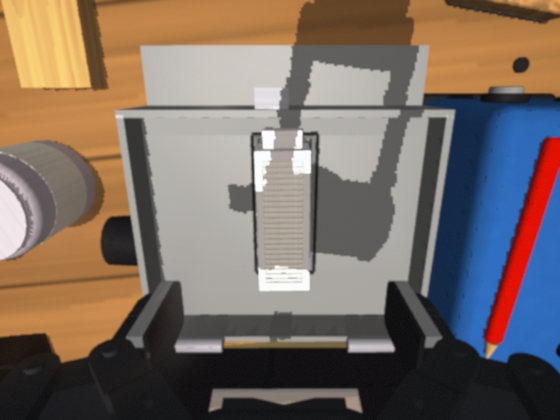

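View pics/side11.png

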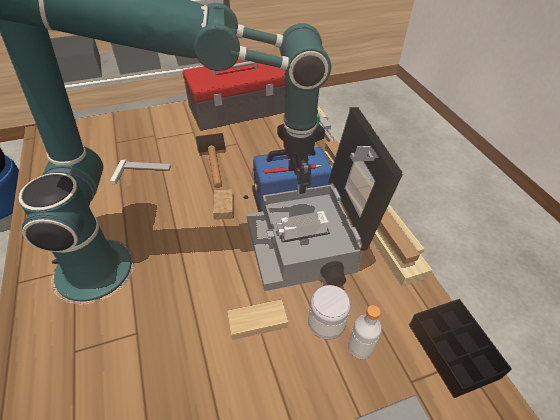

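Call:
step_arm:
  targets: [-0.06, 0.06, 0, 0, 0, 0, 0, -0.09, 0.12, 0, 0, 0, 0, 0, -0.09, 0.16, 0, 0, 0, 0, 0, -0.09, 0.16, 0, 0, 0, 0, 0, -0.09, 0.16, 0, 0, 0, 0, 0]

```text
time: 30.68
tool_pos: [0.43, -0.0939, 0.365]
tcp_rot: [-1.132, 1.255, 1.136]
wrist_force: [-0.4, 0.0, -0.0]
width: 1.001
```

```bash
python3 - <<'E'
from view import *
from workcell import bot
s=bot.read_state();print(s['tool_pos'],s['wrist_force'].round(1),s['time'])
for n in("side","top"):
    c=bot.read_camera(n);cv2.imwrite(f"pics/{n}12.png",c["frame"][:,:,::-1])
    W=cloud(c);E=w2e(W.reshape(-1,3)).reshape(W.shape);f=c["frame"].astype(int)
    m=(f.max(-1)<75)&(E[...,2]>180)&(E[...,2]<375)&(E[...,0]>110)&(E[...,0]<230)&(abs(E[...,1])<140)
    P=E[m]
    if len(P)>50:
        a=np.polyfit(P[:,2],P[:,0],1);print(n,len(P),1.5708+np.arctan(a[0]),a)
    c0=pickle.load(open(n+"0.pkl","rb"));W0=cloud(c0)
    if n=="top":
        for nm,u,v in(("block",219,267),("offcut",372,270),("tin",397,207),("pencil",236,190),("glue",432,187),("mallet",150,262)):
            print(nm,W0[v,u].round(3),W[v,u].round(3))
E
```

```text
[ 0.42995626 -0.09394185  0.36496966] [-0.4  0.  -0. ] 30.675
side 2015 1.709137141653594 [  0.13922641 116.29431605]
top 2573 1.705006701812821 [  0.1350183  118.14735908]
block [0.424 0.123 0.04 ] [0.424 0.124 0.033]
offcut [ 0.41  -0.317  0.031] [ 0.41  -0.317  0.032]
tin [ 0.579 -0.375  0.117] [ 0.579 -0.375  0.116]
pencil [0.622 0.059 0.174] [0.621 0.059 0.177]
glue [ 0.627 -0.463  0.149] [ 0.627 -0.463  0.148]
mallet [0.441 0.324 0.033] [0.441 0.324 0.034]
```

View pics/top12.png

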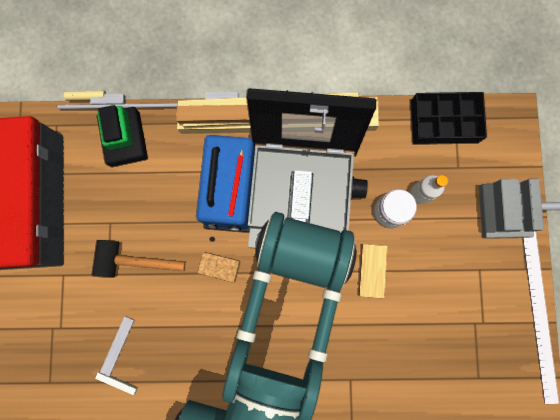

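The hood stands at 1.71 rad, the cassette is seated with its lug at the front, and the other items have not moved. I am handing the job in.

```bash
python3 -c "
from workcell import bot
print(bot.finish_job())"
```

```text
the job is handed in; nothing more can be done
None
```

The job is done and handed in at about 31 s of the 72 s allowed. I pushed the catch aside, opened the hood, drew the cassette out, turned it end for end and seated it again with its pull lug at the front.

- **Catch:** My first try failed. I had assumed the tab's left face was near y = 0, but a wrist-camera look under the lip showed it at about y = -32 mm. While lifting in that failed try I pulled up on the still-caught hood with about 16 N. The second try freed it.
- **Hood:** It stood open by itself at 1.71 rad in both the side and top cameras after I let go.
- **Cassette:** It is level, and its top measured 116.3 mm above the bench, against 116.1 mm before I drew it out. The tool touched down at the same height as when I gripped it (88.3 mm against 88.4 mm). A side force of 3 N while lowering went away after a 1.5 mm shift.
- **Other items:** The sanding block, offcut, tin, pencil, glue bottle and mallet read the same positions in the top camera as at the start, apart from a few millimetres in the height readings of the block and pencil.
- **Camera disagreement:** The cameras differed by 1 to 3 mm on the slot's sideways position, within their stated calibration.

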